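# Lock the reducer's adjuster

### The arm

A 7-joint arm with a two-finger parallel gripper is mounted at the origin on a cart in front of the work surface, level with it; the furniture and walls round the work are solid. World frame = base frame: x ahead of the robot, y to its left, z up, the work surface at z = 0. Lengths are in m, angles in rad, forces in N, time in s.
With the tool pointing down it reaches from about 0.35 to 0.9 m from the base axis. Payload 19.9 kg.
Tool frame: the origin (TCP) lies midway between the tips of the shut fingers; the grasp point (between the pads) lies 19 mm behind it (r.pinch_z is the distance from the TCP to the grasp point, in m); z points along the fingers, y is the direction in which the jaws open and shut (so a half turn about z gives the same grasp; the last joint's range is limited). The gripper opens to 85 mm and grips with 20 to 120 N. Pads are 22 mm wide; open, the fingers measure 114 mm over their backs; the gripper's body (76 mm by 85 mm) begins 54 mm behind the grasp point. The pads swing forward as they close: fully open they stand 13 mm farther back than shut.
Start: joints at [1.222, 0.417, -0.01, 1.614, 0.005, 1.111, -0.053], TCP at [0.189, -0.596, 0.231] pointing down, gripper open.
Joint ranges: [-2.81, 2.81], [-0.39, 2.02], [-1.27, 1.25], [0.06, 2.57], [-1.19, 4.33], [0.19, 2], [-2.82, 2.82]. Speed limits (rad/s): [1.89, 1.89, 2.39, 2.39, 3.01, 3.01, 3.01].

### API

Orientations are given as a 3x3 rotation matrix whose columns are the frame's x, y, z axes.
In Python, from station import r gives the robot as it stands.
- The arm moves only by the tool send_rows, never from a script. Its argument "moves" is a list of rows, each a list of 7 numbers: the turn, a rotation vector about the tool's x, y, z in degrees, then the shift along the tool's x, y, z in mm, then the finger opening in mm, from 0 to 85.4. A call has 1 to 8 rows; each row shifts and turns the commanded pose from where the row before left it, along the tool's axes as they then stand; what a row does not reach is not made up. A row lasts 1/12 s, in which the tool goes at most 41.7 mm and 7.16 degrees, less where a joint would pass 70% of its speed; a pose out of reach is approached as far as the arm can. A call is refused whole if a number of a shift passes 41.7 or a number of a turn 7.16, either way. A call with a gripper value outside its range is refused whole. The fingers move at their own pace and stop on an object; "force" is the grip in N (left out, the last holds). Time passes only in rows, so rows that do not move let the fingers close. It gives the time, the measured TCP pose, the force and the opening at its end, in the units of the state.
- r.state(): the state, without advancing time (a new reading comes with each control period).
- r.read_camera(name): name is "scene" or "top"; returns the picture (400x640x3 uint8, blue, green, red); there is no depth.
- r.camera_model(name): a dict with "fx", "fy", "cx", "cy" (pixels), "extrinsics" (4x4, takes a point from world to camera coordinates). Camera axes: x right, y up, looking along -z (the intrinsics and any distortion apply to the point x, -y, -z); pixel columns grow to the right and rows downward; lengths in m; the calibration is good to about 2 mm. A picture is of the moment at which its call begins. camera_model takes no time and is no camera call.
- r.job_done(): hands the job in, once; it reports no verdict.
The state is a dict: "time": time; "q": joint angles; "qvel": joint speeds; "joint_torque": joint torques, N m; "ee_pos": TCP position; "ee_rot": TCP orientation; "force": force on the tool from outside, world axes, zero at the start; "moment": the same for the moment, N m; "gripper_width": opening from 0.0 (shut) to 1.0 (fully open).
Only numpy, scipy, OpenCV 4.12 (cv2) and the standard library are available. Lean on these libraries where they do the work, as an engineer would, in place of code of your own. Each camera call takes 0.05 s, during which the arm holds its last target.

### The job

The brass adjuster barrel on the blue holding fixture is already set: its slot points at the forked steel post. Lay the yellow holding key down fully into the barrel's slot and the post's fork, so that the barrel cannot turn, then grip the dark knurled lock ring and turn it clockwise (seen from above) until it is tight on the housing, to about 1 N m of hand torque, without straining it. Leave the key seated and the barrel on its setting, and do not disturb the other things.

Things in the scene. Friction and masses are not known exactly. Their poses are not given: they have to be found in the camera images.
- fixture: Fixed holding fixture: blue base plate 190 x 90 x 12 mm with an aluminium reducer housing, diameter 76 mm, that ends 50 mm above the bench; on it stand the lock ring and, up through it, the brass barrel. Origin on the bench under the housing's vertical axis; z up; x points from the axis to the steel post. A brass union sticks out to -x, below 40 mm.
- lock_ring: Dark knurled lock ring, diameter 53 mm, from 52 to 76 mm above the bench, white mark on top. Origin on the fixture's axis at bench height; x points to the mark. Even drag of about 0.3 N m, and the same drag turns the barrel unless that is held. It meets the housing 0.5 to 1.3 rad clockwise from its start (differs, cannot be seen). It stays tight when let go.
- ring_grip (a point): Fixed point on the fixture's axis at the middle of the lock ring's height, 64 mm above the bench; axes as the fixture's. From where the ring meets the housing the torque climbs steeply, by about 1 N m in 0.06 rad. Tight is about 1 N m at the hand, drag included: below 0.8 it is loose, above 1.7 it is strained.
- barrel (a joint): Angle of the brass barrel from its setting, rad, clockwise from above positive; 0 when its slot lies along the fixture's x, towards the post. Head 31 mm across, top 90 mm above the bench; slot 11.5 mm wide, floor 78 mm high, open at both ends, 3 mm bevelled lead-ins. Turns easily (0.12 N m). With the key in it has 0.1 rad of play; its setting allows 0.18 rad.
- key_seat (a point): Fixed point where the key's centre is when fully seated: 44 mm from the axis towards the post, 88 mm above the bench (key's underside on the floors of slot and fork at 78 mm, its top 98 mm high). Axes as the fixture's; the key lies along x, either way round, and may be up to 8 mm off along x.
- key_centre (a point): Centre of the loose holding key: a plain yellow steel bar 120 mm long (its x), 10 mm thick (its y), 20 mm high (its z), about 0.16 kg, standing on its narrow edge on the bench to one side of the fixture.
- o_ring_tin: White round tin, diameter 57 mm, 26 mm high, loose, on the other side of the fixture from the key; origin at its underside. Leave alone.
- adapter_brass: Brass adapter, 22 x 25 x 42 mm, standing loose beyond the fixture; origin at its underside. Leave alone.
- driver_small: Small screwdriver with yellow handle, 140 mm long, lying loose beyond the fixture; origin at its underside. Leave alone.
- post_fork (a point): Centre of the fork's floor in the steel post of the fixture, 88 mm from the housing's axis, 78 mm above the bench; axes as the fixture's. The post is 20 mm long (x) and 30 mm wide, its top 92 mm high; the slot runs along x, 11.5 mm wide between its faces, open at both ends, with 3 mm bevelled lead-ins on top.
Mind the look-alikes: they are no part of the job. What is shaped like the part that bears key_centre but orange or purple is not meant.

How it is judged:
By the outcome, as a careful person would: the job done as asked, in the order asked, and still so for the second after the job is handed in, with the robot touching nothing.
It also fails if it takes over 54 s, if anything falls off the work surface, if the arm or the gripper's body presses on something with over 40 N, if the wrist force passes 120 N, or if a joint passes its speed limit or range.

## Working session

There is one attempt and no reset: what is moved stays moved. The work goes in short steps, Python scripts to look and compute and a tool call to move; the robot and the scene stay as the last step left them, time stands still between calls to the robot, and variables do not carry over. Pictures are saved under pics/ and viewed, and the job is handed in when it is done.

Besides the shell and the picture viewer there is one more tool, called after "Request:" as a command line: name --pt "numbers of a row" for each row, then --argument value for the rest. send_rows: Moves the arm, as the interface text tells. Its arguments: {"type":"object","properties":{"moves":{"type":"array"},"force":{"type":"number"}},"required":["moves"]}

```bash
mkdir -p pics; ls; python3 - <<'E'
from station import r
import cv2,numpy as np
for n in("scene","top"):
    cv2.imwrite(f"pics/{n}0.png",r.read_camera(n)); m=r.camera_model(n); print(n,m)
s=r.state();print(s, r.pinch_z)
E
```

```text
pics
scene {'fx': 374.41219845557856, 'fy': 374.41219845557856, 'cx': 322.6293874354672, 'cy': 199.5257603169896, 'extrinsics': array([[ 0.58657907, -0.80976986,  0.0140628 , -0.32012854],
       [ 0.61306414,  0.45530234,  0.64564088, -0.4462497 ],
       [-0.52922335, -0.37009802,  0.76351169, -0.58971657],
       [ 0.        ,  0.        ,  0.        ,  1.        ]])}
top {'fx': 396.61226422675725, 'fy': 396.61226422675725, 'cx': 321.13654068973165, 'cy': 204.6878710136318, 'extrinsics': array([[-0.09295419, -0.99566888, -0.00173141,  0.10792536],
       [ 0.96671808, -0.09066741,  0.23923957, -0.62266694],
       [-0.23836038,  0.02056453,  0.97095903, -1.1146906 ],
       [ 0.        ,  0.        ,  0.        ,  1.        ]])}
{'time': 0.1, 'q': array([ 1.22152305,  0.41788665, -0.01033425,  1.61415935,  0.0046922 ,
        1.11070789, -0.05303235]), 'qvel': array([-9.47095907e-04, -4.59912917e-04, -1.75117522e-05, -2.24426922e-03,
       -1.53202797e-03,  1.74307893e-04,  1.35000137e-03]), 'joint_torque': array([ 9.39694182e-04, -8.65825510e+01,  6.79867342e-01, -4.35642707e+01,
        1.91799755e-02,  4.93739935e-03,  1.04643484e-04]), 'ee_pos': array([ 0.18924305, -0.59530539,  0.23072086]), 'ee_rot': array([[ 9.53010193e-01,  3.02937955e-01, -4.08909910e-04],
       [ 3.02938224e-01, -9.53009605e-01,  1.06101658e-03],
       [-6.82728791e-05, -1.13503406e-03, -9.99999354e-01]]), 'force': array([-0.54955473, -0.17273786, -0.02593131]), 'moment': array([0.02435675, 0.01151277, 0.02764895]), 'gripper_width': 1.0023236871877819} 0.0187
```

View pics/scene0.png

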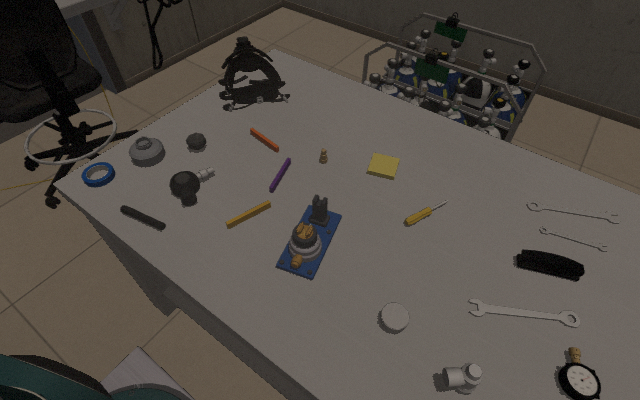

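View pics/top0.png

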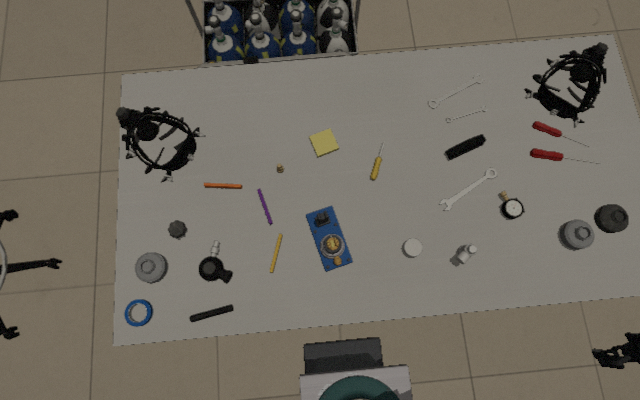

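Both views show one yellow bar, in the top view at (276,252) and in the scene view at (248,214). Look-alikes in the top view:
- orange bar (222,185)
- purple bar (265,206)
- yellow screwdriver handle (376,168)
- yellow note pad (324,142)

The blue fixture is at (329,238), with the post at (322,217). I choose the yellow bar beside the fixture and will check it in a close crop.

```bash
cat > h.py <<'E'
from station import r
import cv2,numpy as np
def ray(n,uv):
    m=r.camera_model(n);E=m["extrinsics"];R=E[:3,:3];t=E[:3,3]
    d=np.array([(uv[0]-m["cx"])/m["fx"],-(uv[1]-m["cy"])/m["fy"],-1.])
    return -R.T@t,R.T@d
def onz(n,uv,z):
    c,d=ray(n,uv);return c+d*(z-c[2])/d[2]
def proj(n,p):
    m=r.camera_model(n);E=m["extrinsics"];q=E[:3,:3]@np.asarray(p)+E[:3,3]
    return np.array([m["cx"]+m["fx"]*q[0]/-q[2],m["cy"]-m["fy"]*q[1]/-q[2]])
def tri(a,b):
    c1,d1=ray("scene",a);c2,d2=ray("top",b)
    A=np.stack([d1,-d2],1);s=np.linalg.lstsq(A,c2-c1,rcond=None)[0]
    p,q=c1+d1*s[0],c2+d2*s[1];return (p+q)/2,np.linalg.norm(p-q)
def big(img,cx,cy,w,h,k,f):
    c=img[cy-h//2:cy+h//2,cx-w//2:cx+w//2];c=cv2.resize(c,None,fx=k,fy=k,interpolation=cv2.INTER_CUBIC)
    cv2.imwrite(f,np.clip(c*1.8,0,255).astype(np.uint8))
E
python3 - <<'E'
from h import *
S=cv2.imread("pics/scene0.png");T=cv2.imread("pics/top0.png")
big(T,305,238,100,80,8,"pics/topc.png");big(S,285,228,130,100,6,"pics/scenec.png")
for n,I in(("scene",S),("top",T)):
    H=cv2.cvtColor(I,cv2.COLOR_BGR2HSV)
    for nm,lo,hi in(("yel",(15,150,80),(32,255,255)),("blue",(100,120,40),(125,255,255)),("orange",(3,170,80),(13,255,255))):
        k=cv2.inRange(H,lo,hi);cs,_=cv2.findContours(k,cv2.RETR_EXTERNAL,cv2.CHAIN_APPROX_NONE)
        for c in cs:
            if cv2.contourArea(c)>40: print(n,nm,cv2.contourArea(c),cv2.minAreaRect(c))
E
```

```text
scene yel 158.5 ((418.70947265625, 215.5067901611328), (7.27825403213501, 26.877552032470703), 62.10273361206055)
scene yel 101.5 ((247.5286407470703, 212.08865356445312), (3.032191038131714, 47.41244125366211), 62.650123596191406)
scene blue 89.0 ((285.85296630859375, 257.41180419921875), (23.525957107543945, 9.701424598693848), 75.96376037597656)
scene blue 565.0 ((316.23382568359375, 242.82925415039062), (22.08267593383789, 70.79792785644531), 25.559965133666992)
scene blue 57.5 ((308.0000305175781, 214.0000457763672), (7.155416965484619, 16.994115829467773), 26.56505012512207)
scene blue 557.0 ((97.60002136230469, 174.30001831054688), (23.084625244140625, 31.939001083374023), 71.56504821777344)
scene blue 40.5 ((506.23077392578125, 115.65385437011719), (9.217458724975586, 11.570852279663086), 78.69007110595703)
scene blue 46.0 ((520.5, 99.5), (11.0, 7.0), 90.0)
scene blue 40.5 ((440.50006103515625, 89.99999237060547), (7.602630138397217, 16.994115829467773), 63.43495178222656)
scene orange 50.5 ((263.6959533691406, 137.42567443847656), (31.61935806274414, 2.4412002563476562), 35.
[... 459 characters left out ...]
3416748047), (21.724464416503906, 32.16299819946289), 74.35774993896484)
top blue 193.5 ((262.7317810058594, 46.92518997192383), (25.97724723815918, 27.4875545501709), 64.98310089111328)
top blue 238.0 ((298.5, 42.5), (23.0, 31.0), 90.0)
top blue 170.5 ((230.7229766845703, 21.58783721923828), (15.344688415527344, 26.388214111328125), 35.53767776489258)
top blue 55.5 ((285.7567443847656, 13.540542602539062), (17.426292419433594, 6.5759596824646), 80.53767395019531)
top blue 95.0 ((306.8466796875, 12.067333221435547), (8.888895988464355, 23.82024574279785), 2.8624050617218018)
top orange 68.5 ((222.48960876464844, 185.23867797851562), (37.05195236206055, 2.866856813430786), 2.4895529747009277)
```

View pics/topc.png

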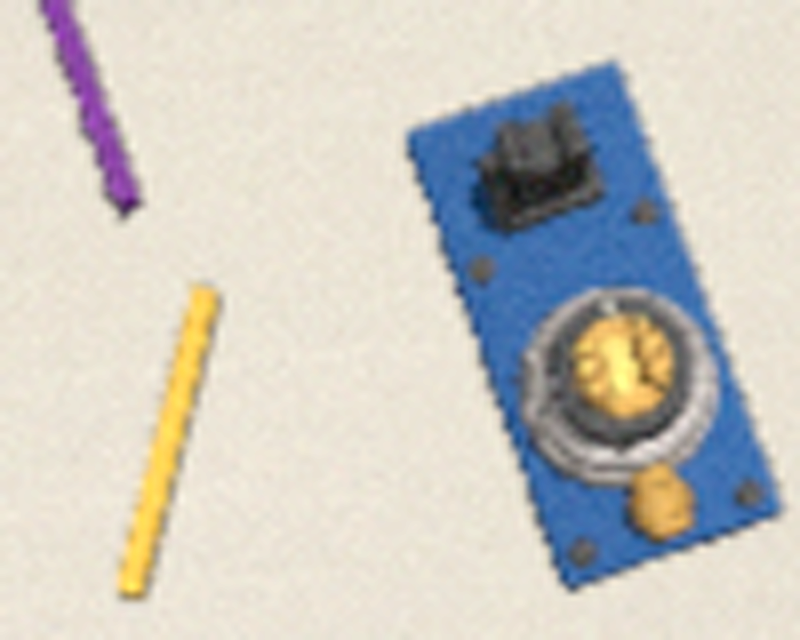

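View pics/scenec.png

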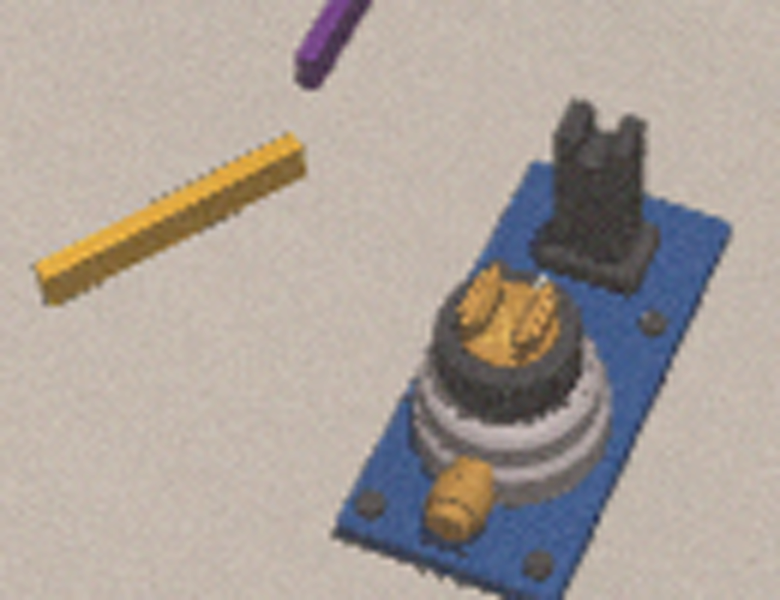

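The crops confirm the choice. The yellow bar stands on its edge to the left of the fixture. The slot and fork line up, and the white ring mark points towards the post.

```bash
python3 - <<'E'
from h import *
from scipy.spatial import ConvexHull
for n in("scene","top"):
    I=cv2.imread(f"pics/{n}0.png");I=cv2.resize(I,None,fx=4,fy=4,interpolation=cv2.INTER_LINEAR)
    H=cv2.cvtColor(I,cv2.COLOR_BGR2HSV)
    print(n,"cam",ray(n,(0,0))[0].round(3))
    f=lambda p:(np.asarray(p,float)+.5)/4-.5
    # plate
    k=cv2.inRange(H,(100,110,35),(125,255,255))
    c0=proj(n,(0,0,0)); cc=(329,238) if n=="top" else (311,242)
    m=np.zeros_like(k);cv2.circle(m,(cc[0]*4,cc[1]*4),45*4,255,-1);k&=m
    pts=f(np.argwhere(k)[:,::-1]);h=pts[ConvexHull(pts).vertices]
    for z in(.012,):
        g=np.array([onz(n,p,z)[:2] for p in h],np.float32)*1000
        rr=cv2.minAreaRect(g);print("plate",rr);print(cv2.boxPoints(rr).round(1).tolist())
    # key
    k=cv2.inRange(H,(15,110,40),(32,255,255));m[:]=0;cv2.circle(m,(276*4,252*4) if n=="top" else (248*4,213*4),28*4,255,-1);k&=m
    pts=f(np.argwhere(k)[:,::-1]);h=pts[ConvexHull(pts).vertices]
    g=np.array([onz(n,p,.02)[:2] for p in h],np.float32)*1000
    rr=cv2.minAreaRect(g);print("key",rr,cv2.boxPoints(rr).round(1).tolist())
    pv=np.array([onz(n,p,.02)[:2] for p in pts[::5]])*1000;c=pv.mean(0);w,v=np.linalg.eigh(np.cov((pv-c).T));print("pca",c,np.degrees(np.arctan2(v[1,1],v[0,1])),np.sqrt(w*12))
    # dark ring top / brass
    k=cv2.inRange(H,(8,110,40),(28,255,255));m[:]=0;cc=(333,243) if n=="top" else (304.5,233);cv2.circle(m,(int(cc[0]*4),int(cc[1]*4)),11*4,255,-1);k&=m
    pts=f(np.argwhere(k)[:,::-1]);h=pts[ConvexHull(pts).vertices]
    g=np.array([onz(n,p,.09)[:2] for p in h],np.float32)*1000;print("brass",cv2.minAreaRect(g),cv2.minEnclosingCircle(g))
E
```

```text
scene cam [ 0.149 -0.274  0.743]
plate ((541.0723876953125, 32.377986907958984), (187.589599609375, 87.47364044189453), 14.342133522033691)
[[439.3999938964844, 51.5], [461.0, -33.20000076293945], [642.7999877929688, 13.199999809265137], [621.0999755859375, 98.0]]
key ((506.31103515625, 194.4639434814453), (23.780290603637695, 122.05927276611328), 72.31612396240234) [[444.6000061035156, 201.6999969482422], [560.7999877929688, 164.60000610351562], [568.0999755859375, 187.3000030517578], [451.79998779296875, 224.3000030517578]]
pca [504.85156891 195.02769537] 162.55864475806777 [ 22.39301399 118.71821086]
brass ((507.69671630859375, 22.085102081298828), (39.40195083618164, 37.71243667602539), 12.506281852722168) ((509.703857421875, 23.356985092163086), 22.271711349487305)
top cam [0.346 0.074 1.231]
plate ((538.5474243164062, 35.56449508666992), (187.23643493652344, 87.12873077392578), 14.176628112792969)
[[437.1000061035156, 54.900001525878906], [458.3999938964844, -29.600000381469727], [640.0, 16.299999237060547], [618.5999755859375, 100.69999694824219]]
key ((506.5738830566406, 200.85951232910156), (11.078568458557129, 119.52741241455078), 72.03755187988281) [[448.0, 214.0], [561.7000122070312, 177.1999969482422], [565.0999755859375, 187.6999969482422], [451.3999938964844, 224.60000610351562]]
pca [506.23429033 201.14796887] 162.04244858190904 [ 10.11861622 118.50426216]
brass ((508.65814208984375, 27.70688247680664), (34.02831268310547, 34.95546340942383), 84.47673034667969) ((508.8282165527344, 28.515544891357422), 18.587501525878906)
```

Request:
send_rows --pt "0 0 0 22.6 -27.5 0 85" --pt "0 0 0 22.6 -27.5 0 85" --pt "0 0 0 22.6 -27.5 0 85" --pt "0 0 0 22.6 -27.5 0 85" --pt "0 0 0 22.6 -27.5 0 85" --pt "0 0 0 22.6 -27.5 0 85" --pt "0 0 0 22.6 -27.5 0 85" --pt "0 0 0 22.6 -27.5 0 85" --force 60

```text
time: 0.77
ee_pos: [0.2952, -0.3294, 0.2312]
ee_rot: [[0.953, 0.303, -0.0], [0.303, -0.953, 0.0], [-0.0, -0.0, -1.0]]
force: [2.2, -0.5, 1.2]
gripper_width: 0.991
```

Request:
send_rows --pt "0 0 0 22.6 -27.5 0 85" --pt "0 0 0 22.6 -27.5 0 85" --pt "0 0 0 22.6 -27.5 0 85" --pt "0 0 0 22.6 -27.5 0 85" --pt "0 0 0 22.6 -27.5 0 85" --pt "0 0 0 22.6 -27.5 0 85" --pt "0 0 0 22.6 -27.5 0 85" --pt "0 0 0 22.6 -27.5 0 85"

```text
time: 1.43
ee_pos: [0.4008, -0.065, 0.2314]
ee_rot: [[0.953, 0.303, 0.0], [0.303, -0.953, -0.0], [0.0, 0.0, -1.0]]
force: [2.0, 0.1, 0.1]
gripper_width: 0.996
```

Request:
send_rows --pt "0 0 0 22.6 -27.5 0 85" --pt "0 0 0 22.6 -27.5 0 85" --pt "0 0 0 22.6 -27.5 0 85" --pt "0 0 0 22.6 -27.5 0 85" --pt "0 0 0 22.6 -27.5 0 85" --pt "0 0 0 22.6 -27.5 0 85" --pt "0 0 0 22.6 -27.5 0 85" --pt "0 0 0 22.6 -27.5 0 85"

```text
time: 2.1
ee_pos: [0.5066, 0.1992, 0.231]
ee_rot: [[0.953, 0.303, -0.0], [0.303, -0.953, -0.0], [-0.0, 0.0, -1.0]]
force: [0.1, -0.9, -0.2]
gripper_width: 0.994
```

Request:
send_rows --pt "0 0 6 0 0 10 85" --pt "0 0 6 0 0 10 85" --pt "0 0 6 0 0 10 85" --pt "0 0 6 0 0 10 85" --pt "0 0 6 0 0 10 85" --pt "0 0 5.6 0 0 10 85" --pt "0 0 0 0 0 0 85"

```text
time: 2.68
ee_pos: [0.5053, 0.1973, 0.1695]
ee_rot: [[0.95, -0.313, -0.003], [-0.313, -0.95, -0.001], [-0.002, 0.002, -1.0]]
force: [0.1, 0.9, -0.8]
gripper_width: 0.994
```

```bash
cat >> h.py <<'E'
def delta(p,yaw):
    s=r.state();R=s["ee_rot"];d=R.T@(np.array(p)-s["ee_pos"])*1000
    a=np.degrees(np.arctan2(R[1,1],R[0,1]));dy=(yaw-a+90)%180-90
    print("t",s["time"],"pos",s["ee_pos"].round(4),"yang",a.round(2),"tilt",R[:,2].round(4),"F",s["force"].round(1),"M",s["moment"].round(2),"w",round(s["gripper_width"],3),"q",s["q"].round(2))
    print("shift tool mm now",d.round(1),"rz",round(-dy,2))
    T=np.array([[np.cos(np.radians(yaw)),np.sin(np.radians(yaw))]])
    a2=np.radians(a+dy);y=np.array([np.cos(a2),np.sin(a2),0]);z=np.array([0,0,-1]);x=np.cross(y,z)
    e=(np.array(p)-s["ee_pos"])*1000;print("after turn",(x@e).round(1),(y@e).round(1),(z@e).round(1))
E
python3 - <<'E'
from h import *
delta((.5065,.2005,.1),-108)
S=r.read_camera("scene");T=r.read_camera("top")
cv2.imwrite("pics/scene1.png",S);cv2.imwrite("pics/top1.png",T)
big(T,290,235,140,110,5,"pics/topc1.png");big(S,265,220,140,110,5,"pics/scenec1.png")
E
```

```text
t 2.6833 pos [0.5053 0.1973 0.1695] yang -108.25 tilt [-0.0027 -0.001  -1.    ] F [ 0.1  0.9 -0.8] M [ 0.04 -0.02  0.02] w 0.994 q [ 0.    0.39 -0.53  1.86  0.24  0.95 -2.52]
shift tool mm now [ 0.2 -3.5 69.5] rz -0.25
after turn 0.1 -3.4 69.5
```

View pics/topc1.png

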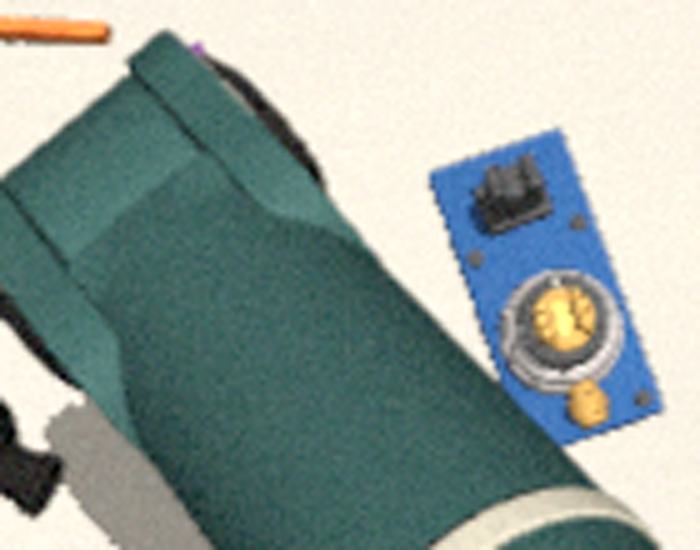

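View pics/scenec1.png

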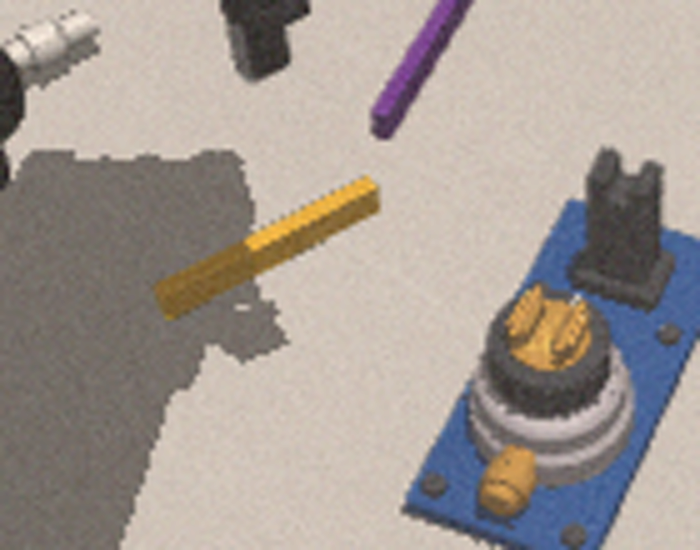

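Request:
send_rows --pt "0 0 -0.3 0 -3.5 25 85" --pt "0 0 0 0 0 30 85" --pt "0 0 0 0 0 30 85" --pt "0 0 0 0 0 30 85" --pt "0 0 0 0 0 25 85" --pt "0 0 0 0 0 15 85" --pt "0 0 0 0 0 9 85" --pt "0 0 0 0 0 0 85"

```text
time: 3.45
ee_pos: [0.5069, 0.2009, 0.0063]
ee_rot: [[0.954, -0.301, -0.002], [-0.301, -0.954, -0.0], [-0.002, 0.001, -1.0]]
force: [-0.7, 0.3, -0.9]
gripper_width: 0.995
```

```bash
python3 - <<'E'
from h import *
delta((.5065,.2005,.0045),-108)
S=r.read_camera("scene")
cv2.imwrite("pics/scene2.png",S)
big(S,265,210,140,110,5,"pics/scenec2.png")
E
```

```text
t 3.45 pos [0.5069 0.2009 0.0063] yang -107.54 tilt [-1.7e-03 -2.0e-04 -1.0e+00] F [-0.7  0.3 -0.9] M [-0.01  0.   -0.04] w 0.995 q [-0.1   0.64 -0.42  1.94  0.41  0.65 -2.65]
shift tool mm now [-0.3  0.5  1.8] rz 0.46
after turn -0.3 0.5 1.8
```

View pics/scenec2.png

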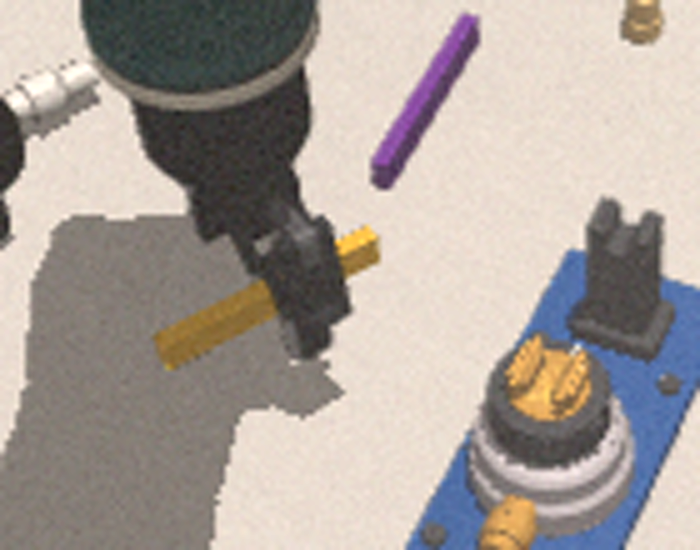

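The near finger, at (313,330) in the crop, is in front of the key and the jaws straddle its middle. Closing now.

Request:
send_rows --pt "0 0 0.4 0 0 1 60" --pt "0 0 0 0 0 0 40" --pt "0 0 0 0 0 0 20" --pt "0 0 0 0 0 0 5" --pt "0 0 0 0 0 0 5" --pt "0 0 0 0 0 0 5" --pt "0 0 0 0 0 0 5" --pt "0 0 0 0 0 0 5" --force 60

```text
time: 4.17
ee_pos: [0.5075, 0.2011, 0.0068]
ee_rot: [[0.951, -0.31, 0.0], [-0.31, -0.951, -0.0], [0.0, -0.0, -1.0]]
force: [-2.5, -3.0, 10.7]
gripper_width: 0.101
```

```bash
python3 - <<'E'
from h import *
delta((.5065,.2005,.0045),-108)
E
```

```text
t 4.1667 pos [0.5075 0.2011 0.0068] yang -108.06 tilt [ 4.e-04 -1.e-04 -1.e+00] F [-2.5 -3.  10.7] M [-0.32  0.48  0.06] w 0.101 q [-0.1   0.64 -0.42  1.94  0.41  0.65 -2.66]
shift tool mm now [-0.8  0.9  2.3] rz -0.06
after turn -0.8 0.9 2.3
```

Request:
send_rows --pt "0 0 0 0 0 -5 5" --pt "0 0 0 0 0 -15 5" --pt "0 0 0 0 0 -30 5" --pt "0 0 0 0 0 -35 5" --pt "0 0 0 0 0 -35 5" --pt "0 0 0 0 0 -30 5" --pt "0 0 0 0 0 -10 5" --pt "0 0 0 0 0 0 5"

```text
time: 4.83
ee_pos: [0.5084, 0.2014, 0.1689]
ee_rot: [[0.951, -0.31, 0.004], [-0.31, -0.951, 0.001], [0.003, -0.002, -1.0]]
force: [0.9, -0.6, -2.9]
gripper_width: 0.095
```

```bash
python3 - <<'E'
from h import *
a=np.radians(14.25);ax=np.array([.5107,.0266]);p=ax+.044*np.array([np.cos(a),np.sin(a)]);print(p)
delta((p[0],p[1],.16),-75.75)
S=r.read_camera("scene")
cv2.imwrite("pics/scene3.png",S)
big(S,265,190,140,110,5,"pics/scenec3.png")
E
```

```text
[0.55334616 0.03743074]
t 4.8333 pos [0.5084 0.2014 0.1689] yang -108.07 tilt [ 0.004  0.001 -1.   ] F [ 0.9 -0.6 -2.9] M [ 0.01  0.03 -0.02] w 0.095 q [-0.    0.4  -0.53  1.86  0.24  0.95 -2.53]
shift tool mm now [ 93.5 142.    8.9] rz -32.32
after turn 3.2 170.0 8.9
```

View pics/scenec3.png

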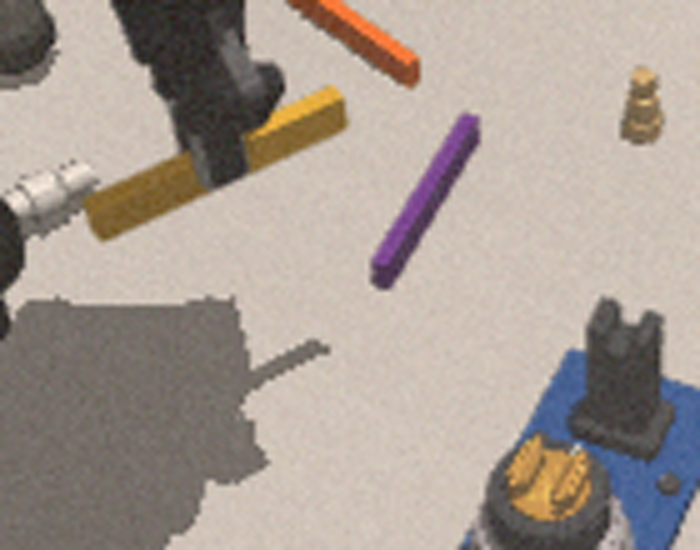

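Request:
send_rows --pt "0 0 -6.5 0 0 0 5" --pt "0 0 -6.5 0 0 0 5" --pt "0 0 -6.5 0 0 0 5" --pt "0 0 -6.5 0 0 0 5" --pt "0 0 -6.3 0 0 0 5" --pt "0 0 0 0 20 0 5" --pt "0 0 0 0 30 0 5" --pt "0 0 0 0 30 0 5"

```text
time: 5.55
ee_pos: [0.526, 0.1229, 0.1641]
ee_rot: [[0.969, 0.248, -0.003], [0.248, -0.969, 0.0], [-0.003, -0.001, -1.0]]
force: [1.7, -0.2, -2.4]
gripper_width: 0.095
```

Request:
send_rows --pt "0 0 0 1 30 8 5" --pt "0 0 0 1 30 10 5" --pt "0 0 0 1 20 10 5" --pt "0 0 0 0 10 10 5" --pt "0 0 0 0 0 5 5" --pt "0 0 0 0 0 0 5" --pt "0 0 0 0 0 0 5"

```text
time: 6.13
ee_pos: [0.5514, 0.0386, 0.1226]
ee_rot: [[0.969, 0.248, -0.002], [0.248, -0.969, 0.001], [-0.001, -0.001, -1.0]]
force: [0.9, 1.3, -1.0]
gripper_width: 0.093
```

```bash
python3 - <<'E'
from h import *
delta((.5533,.0374,.0855),-75.75)
S=r.read_camera("scene");T=r.read_camera("top")
cv2.imwrite("pics/scene4.png",S);cv2.imwrite("pics/top4.png",T)
big(S,310,220,120,100,6,"pics/scenec4.png");big(T,325,220,120,100,6,"pics/topc4.png")
E
```

```text
t 6.1333 pos [0.5514 0.0386 0.1226] yang -75.66 tilt [-1.5e-03  9.0e-04 -1.0e+00] F [ 0.9  1.3 -1. ] M [-0.    0.03 -0.02] w 0.093 q [ 0.33  0.48 -0.58  1.87  0.33  0.88 -1.73]
shift tool mm now [ 1.6  1.7 37.1] rz 0.09
after turn 1.6 1.7 37.1
```

View pics/scenec4.png

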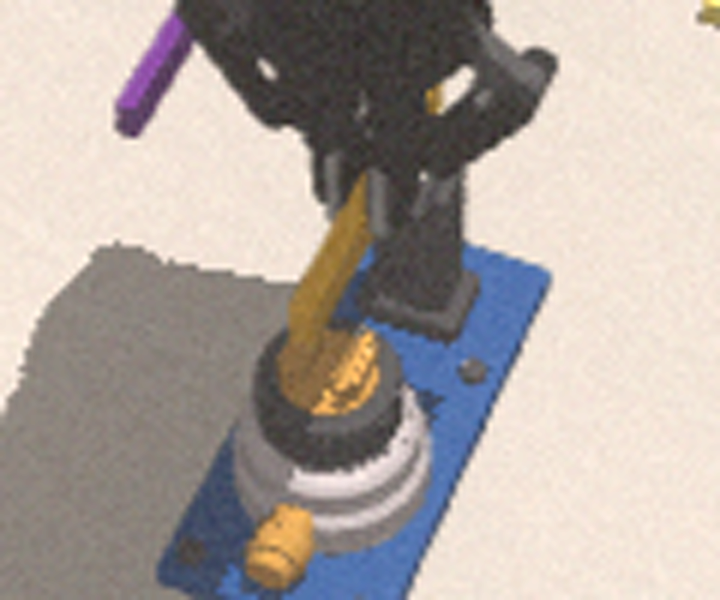

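View pics/topc4.png

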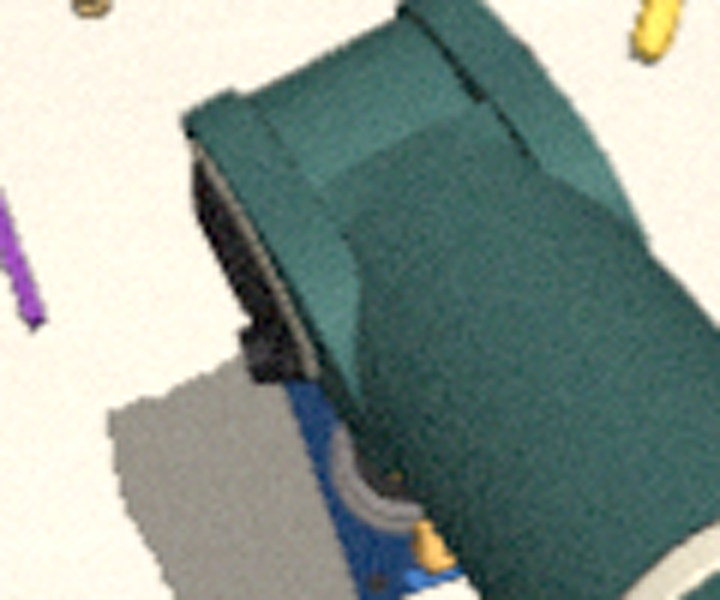

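```bash
python3 - <<'E'
from h import *
S=cv2.imread("pics/scene4.png");x0,y0,w,h,k=285,190,60,48,13
c=cv2.resize(S[y0:y0+h,x0:x0+w],None,fx=k,fy=k,interpolation=cv2.INTER_CUBIC);c=np.clip(c*2.2,0,255).astype(np.uint8)
s=r.state();P=s["ee_pos"];R=s["ee_rot"]
for sx in(-60,):
  for sy in(-5,5):
    for zz in(6.5,-13.5):
      p=P+R@np.array([sx,sy,zz])/1000;u=proj("scene",p);print(sx,sy,zz,p.round(4),u.round(2))
      cv2.circle(c,tuple(int(v) for v in ((u-[x0,y0]+.5)*k)),4,(255,0,255),1)
cv2.imwrite("pics/z4.png",c)
E
```

```text
-60 -5 6.5 [0.4926 0.0285 0.117 ] [297.09 226.59]
-60 -5 -13.5 [0.4925 0.0285 0.137 ] [296.71 220.75]
-60 5 6.5 [0.495  0.0188 0.117 ] [301.54 228.08]
-60 5 -13.5 [0.495  0.0188 0.137 ] [301.25 222.25]
```

View pics/z4.png

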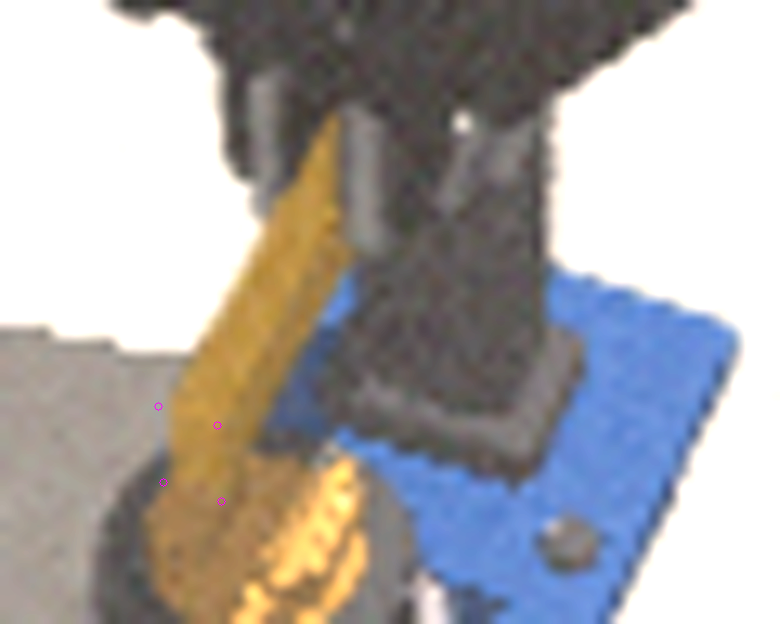

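Request:
send_rows --pt "0 0 0 1.6 1.7 5 5" --pt "0 0 0 0 0 10 5" --pt "0 0 0 0 0 5 5" --pt "0 0 0 0 0 0 5" --pt "0 0 0 0 0 0 5"

```text
time: 6.65
ee_pos: [0.5537, 0.0359, 0.1028]
ee_rot: [[0.969, 0.246, -0.001], [0.246, -0.969, 0.0], [-0.001, -0.0, -1.0]]
force: [0.1, -0.0, -2.3]
gripper_width: 0.096
```

```bash
python3 - <<'E'
from h import *
delta((.5533,.0374,.0855),-75.75)
S=r.read_camera("scene")
cv2.imwrite("pics/scene5.png",S);x0,y0,w,h,k=285,190,60,48,13
c=cv2.resize(S[y0:y0+h,x0:x0+w],None,fx=k,fy=k,interpolation=cv2.INTER_CUBIC);c=np.clip(c*2.2,0,255).astype(np.uint8)
cv2.imwrite("pics/z5.png",c)
E
```

```text
t 6.65 pos [0.5537 0.0359 0.1028] yang -75.75 tilt [-1.e-03  2.e-04 -1.e+00] F [ 0.1 -0.  -2.3] M [ 0.01 -0.01  0.04] w 0.096 q [ 0.32  0.52 -0.56  1.88  0.36  0.85 -1.74]
shift tool mm now [-0.1 -1.6 17.3] rz 0.0
after turn -0.1 -1.6 17.3
```

View pics/z5.png

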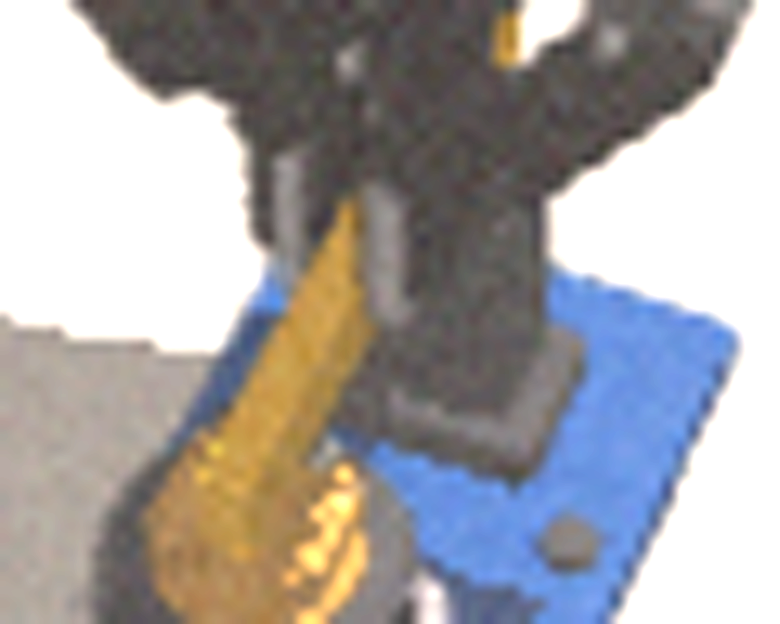

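```bash
python3 - <<'E'
from h import *
x0,y0=285,190
for n,P,ya in(("4",(.5514,.0386,.1226),-75.66),("5",(.5537,.0359,.1028),-75.75)):
    S=cv2.imread(f"pics/scene{n}.png").astype(float)
    H=cv2.cvtColor(S.astype(np.uint8),cv2.COLOR_BGR2HSV)
    a=np.radians(ya);y=np.array([np.cos(a),np.sin(a),0]);x=np.cross(y,[0,0,-1])
    e=[proj("scene",np.array(P)+(sx*x-5*y)/1000+[0,0,.0135]) for sx in(-60,0)]
    d=(e[1]-e[0])/np.linalg.norm(e[1]-e[0]);nn=np.array([-d[1],d[0]])
    out=[]
    for t in np.linspace(3,13,11):
        b=e[0]+d*t; s=np.arange(-4,6,.1); q=b+s[:,None]*nn
        sat=cv2.remap(H[:,:,1].astype(np.float32),q[:,0].astype(np.float32)[None],q[:,1].astype(np.float32)[None],cv2.INTER_LINEAR)[0]
        th=(sat.max()+sat[:10].min())/2;i=np.argmax(sat>th);out.append(s[i])
    print(n,e,nn,np.round(out,1))
E
```

```text
4 [array([296.53363477, 221.15467959]), array([308.14412742, 200.14582689])] [0.87523559 0.48369687] [0.7 0.5 0.7 0.6 0.7 0.7 0.8 0.8 0.8 0.7 0.8]
5 [array([298.59109716, 226.81965448]), array([309.92890264, 205.96872284])] [0.87852236 0.47770123] [-0.8 -0.6  0.3  0.3  0.5  0.2  0.7 -0.1  0.6 -1.  -1. ]
```

Request:
send_rows --pt "0 0 0 0 0 0 5" --pt "0 0 0 0 0 0 5"

```text
time: 6.87
ee_pos: [0.5542, 0.0357, 0.1035]
ee_rot: [[0.969, 0.246, 0.0], [0.246, -0.969, 0.0], [0.0, 0.0, -1.0]]
force: [0.3, 0.2, -2.4]
gripper_width: 0.099
```

```bash
python3 - <<'E'
from h import *
delta((.5533,.0374,.0855),-75.75)
E
```

```text
t 6.8667 pos [0.5542 0.0357 0.1035] yang -75.77 tilt [ 4.e-04  0.e+00 -1.e+00] F [ 0.3  0.2 -2.4] M [ 0.03 -0.02  0.02] w 0.099 q [ 0.32  0.51 -0.56  1.88  0.36  0.85 -1.74]
shift tool mm now [-0.5 -1.8 18. ] rz -0.02
after turn -0.5 -1.8 18.0
```

Request:
send_rows --pt "0 0 0 -3 -1.5 0 5" --pt "0 0 0 0 0 3 5" --pt "0 0 0 0 0 3 5" --pt "0 0 0 0 0 3 5" --pt "0 0 0 0 0 0 5" --pt "0 0 0 0 0 0 5"

```text
time: 7.37
ee_pos: [0.5507, 0.0365, 0.094]
ee_rot: [[0.969, 0.246, -0.0], [0.246, -0.969, 0.0], [-0.0, -0.0, -1.0]]
force: [-0.1, 0.8, -0.9]
gripper_width: 0.096
```

```bash
python3 - <<'E'
from h import *
delta((.5500,.0368,.0848),-75.75)
S=r.read_camera("scene")
cv2.imwrite("pics/scene6.png",S);x0,y0,w,h,k=285,190,60,48,13
c=cv2.resize(S[y0:y0+h,x0:x0+w],None,fx=k,fy=k,interpolation=cv2.INTER_CUBIC);c=np.clip(c*2.2,0,255).astype(np.uint8)
cv2.imwrite("pics/z6.png",c)
E
```

```text
t 7.3667 pos [0.5507 0.0365 0.094 ] yang -75.77 tilt [-4.e-04  1.e-04 -1.e+00] F [-0.1  0.8 -0.9] M [ 0.    0.01 -0.02] w 0.096 q [ 0.32  0.52 -0.56  1.89  0.37  0.83 -1.75]
shift tool mm now [-0.6 -0.5  9.2] rz -0.02
after turn -0.6 -0.5 9.2
```

View pics/z6.png

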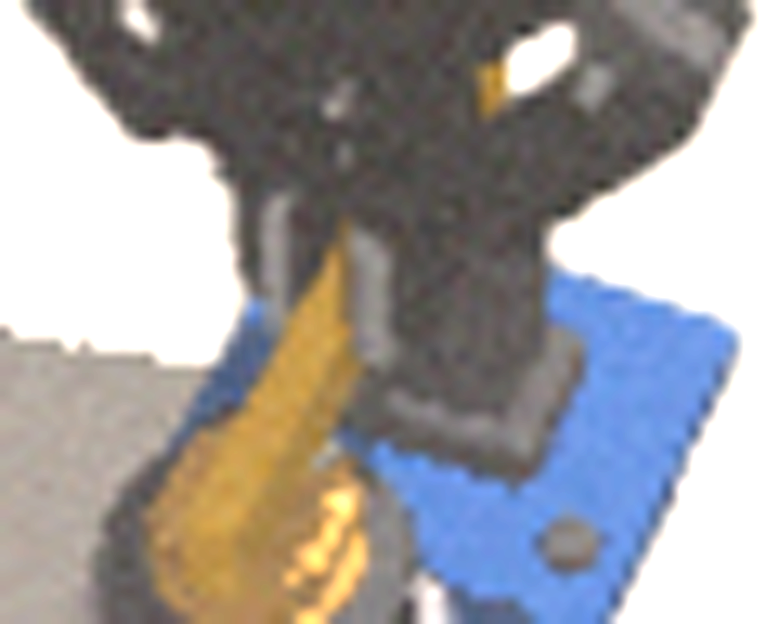

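Request:
send_rows --pt "0 0 0 0 0 1.5 5" --pt "0 0 0 0 0 1.5 5" --pt "0 0 0 0 0 0 5" --pt "0 0 0 0 0 0 5"

```text
time: 7.75
ee_pos: [0.5507, 0.0364, 0.0912]
ee_rot: [[0.969, 0.246, -0.0], [0.246, -0.969, 0.0], [-0.0, -0.0, -1.0]]
force: [0.0, -0.3, -2.0]
gripper_width: 0.096
```

Request:
send_rows --pt "0 0 0 0 0 1.5 5" --pt "0 0 0 0 0 1 5" --pt "0 0 0 0 0 0 5" --pt "0 0 0 0 0 0 5"

```text
time: 8.08
ee_pos: [0.5507, 0.0365, 0.0887]
ee_rot: [[0.969, 0.246, -0.0], [0.246, -0.969, 0.0], [-0.0, -0.0, -1.0]]
force: [-0.2, 0.0, -2.0]
gripper_width: 0.094
```

Request:
send_rows --pt "0 0 0 0 0 1.5 5" --pt "0 0 0 0 0 1 5" --pt "0 0 0 0 0 0 5" --pt "0 0 0 0 0 0 5"

```text
time: 8.42
ee_pos: [0.5507, 0.0365, 0.0862]
ee_rot: [[0.969, 0.246, -0.0], [0.246, -0.969, 0.0], [-0.0, -0.0, -1.0]]
force: [-0.0, -0.1, -1.3]
gripper_width: 0.099
```

Request:
send_rows --pt "0 0 0 0 0 1 5" --pt "0 0 0 0 0 0.5 5" --pt "0 0 0 0 0 0 5" --pt "0 0 0 0 0 0 5"

```text
time: 8.75
ee_pos: [0.5508, 0.0365, 0.0848]
ee_rot: [[0.969, 0.246, -0.0], [0.246, -0.969, 0.0], [-0.0, -0.0, -1.0]]
force: [-0.3, -0.1, -1.3]
gripper_width: 0.099
```

Request:
send_rows --pt "0 0 0 0 0 1 5" --pt "0 0 0 0 0 0 5" --pt "0 0 0 0 0 0 5"

```text
time: 9.0
ee_pos: [0.5509, 0.0365, 0.0847]
ee_rot: [[0.969, 0.246, 0.0], [0.246, -0.969, -0.001], [0.0, 0.001, -1.0]]
force: [-8.1, -1.0, 18.7]
gripper_width: 0.093
```

Request:
send_rows --pt "0 0 0 0 0 1 5" --pt "0 0 0 0 0 0 5" --pt "0 0 0 0 0 0 5"

```text
time: 9.25
ee_pos: [0.5509, 0.0365, 0.0846]
ee_rot: [[0.969, 0.246, 0.0], [0.246, -0.969, -0.001], [0.0, 0.001, -1.0]]
force: [-16.0, -2.8, 38.5]
gripper_width: 0.098
```

Request:
send_rows --pt "0 0 0 0 0 -1.7 5" --pt "0 0 0 0 0 0 12" --pt "0 0 0 0 0 0 18" --pt "0 0 0 0 0 0 30" --pt "0 0 0 0 0 0 40" --pt "0 0 0 0 0 0 40" --force 30

```text
time: 9.75
ee_pos: [0.5507, 0.0365, 0.0843]
ee_rot: [[0.969, 0.246, -0.0], [0.246, -0.969, 0.0], [-0.0, -0.0, -1.0]]
force: [0.3, 1.0, 0.3]
gripper_width: 0.469
```

```bash
python3 - <<'E'
from h import *
delta((.5500,.0368,.0848),-75.75)
S=r.read_camera("scene")
cv2.imwrite("pics/scene7.png",S);x0,y0,w,h,k=285,190,60,48,13
c=cv2.resize(S[y0:y0+h,x0:x0+w],None,fx=k,fy=k,interpolation=cv2.INTER_CUBIC);c=np.clip(c*2.2,0,255).astype(np.uint8)
cv2.imwrite("pics/z7.png",c)
E
```

```text
t 9.75 pos [0.5507 0.0365 0.0843] yang -75.77 tilt [-3.e-04  2.e-04 -1.e+00] F [0.3 1.  0.3] M [-0.01  0.02 -0.02] w 0.469 q [ 0.31  0.54 -0.55  1.9   0.38  0.81 -1.76]
shift tool mm now [-0.6 -0.5 -0.5] rz -0.02
after turn -0.6 -0.5 -0.5
```

View pics/z7.png

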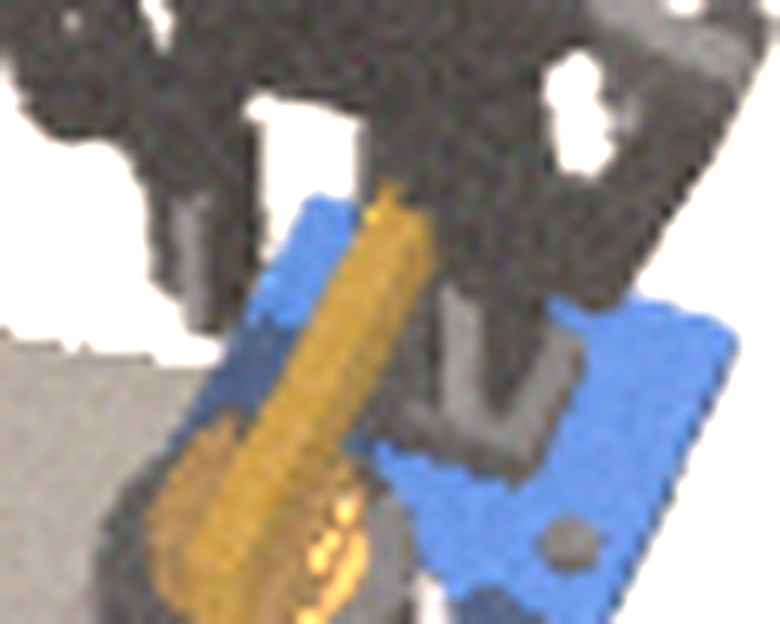

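The key lies in the slot and the jaws are open. I'll lift clear and check both ends.

Request:
send_rows --pt "0 0 0 0 0 -3 70" --pt "0 0 0 0 0 -20 85" --pt "0 0 0 0 0 -35 85" --pt "0 0 0 0 0 -35 85" --pt "0 0 0 0 0 -35 85" --pt "0 0 0 0 0 -10 85" --pt "0 0 0 0 0 0 85"

```text
time: 10.38
ee_pos: [0.5521, 0.0366, 0.2256]
ee_rot: [[0.969, 0.246, 0.005], [0.246, -0.969, -0.0], [0.005, 0.001, -1.0]]
force: [0.1, 0.2, -0.1]
gripper_width: 0.993
```

```bash
python3 - <<'E'
from h import *
delta((.5107,.0266,.2),-30.75)
S=r.read_camera("scene");T=r.read_camera("top")
cv2.imwrite("pics/scene8.png",S);cv2.imwrite("pics/top8.png",T);x0,y0,w,h,k=270,180,80,60,10
c=cv2.resize(S[y0:y0+h,x0:x0+w],None,fx=k,fy=k,interpolation=cv2.INTER_CUBIC);c=np.clip(c*2.2,0,255).astype(np.uint8)
cv2.imwrite("pics/z8.png",c)
E
```

```text
t 10.3833 pos [0.5521 0.0366 0.2256] yang -75.77 tilt [ 4.8e-03 -3.0e-04 -1.0e+00] F [ 0.1  0.2 -0.1] M [-0.    0.03  0.03] w 0.993 q [ 0.39  0.35 -0.63  1.79  0.24  1.07 -1.65]
shift tool mm now [-42.7  -0.5  25.4] rz -45.02
after turn -29.8 -30.4 25.6
```

View pics/z8.png

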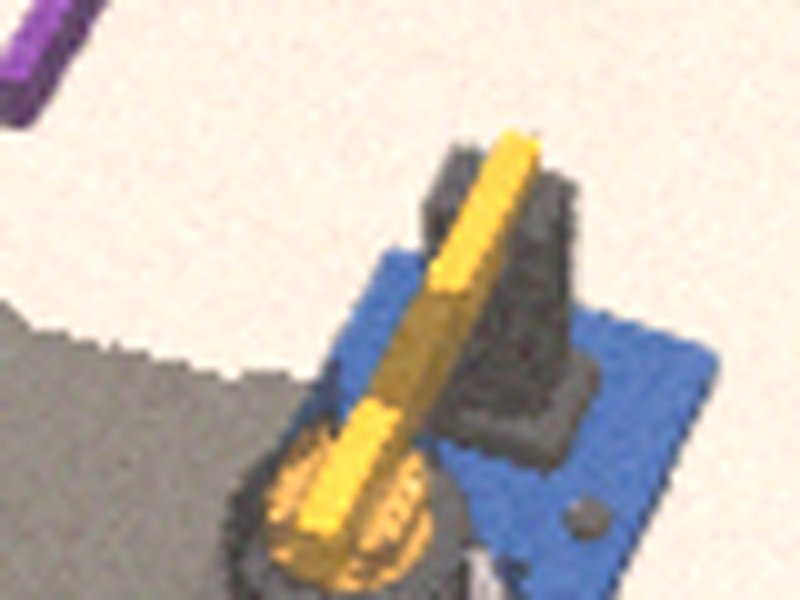

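```bash
python3 - <<'E'
from h import *
u=np.array([np.cos(np.radians(14.25)),np.sin(np.radians(14.25))]);v=np.array([-u[1],u[0]])
f=lambda x,y:(270+(x+.5)/10-.5,180+(y+.5)/10-.5)
for p in((300,527),(335,535),(505,131),(540,138)):
    w=onz("scene",f(*p),.098)[:2]*1000;print(w.round(1),"along",round(w@u,1),"lat",round(w@v,1))
# housing/ring in both views: fork post top, ring dark circle
for n,cc in(("scene",(304.5,234)),("top",(333,243))):
    I=cv2.resize(cv2.imread(f"pics/{n}0.png"),None,fx=4,fy=4,interpolation=cv2.INTER_LINEAR)
    H=cv2.cvtColor(I,cv2.COLOR_BGR2HSV)
    k=cv2.inRange(H,(100,110,35),(125,255,255));m=np.zeros_like(k);cv2.circle(m,(int(cc[0]*4),int(cc[1]*4)),80,255,-1)
    g=cv2.inRange(H,(0,0,0),(179,110,75))&m
    g=cv2.morphologyEx(g,cv2.MORPH_OPEN,np.ones((3,3)))
    cs,_=cv2.findContours(g,cv2.RETR_EXTERNAL,cv2.CHAIN_APPROX_NONE)
    c=max(cs,key=cv2.contourArea);pts=(c[:,0]+.5)/4-.5
    for z in(.076,.064):
        G=np.array([onz(n,p,z)[:2] for p in pts],np.float32)*1000
        (cx,cy),rad=cv2.minEnclosingCircle(G);w=np.array([cx,cy]);print(n,z,w.round(1),rad,"along",round(w@u,1),"lat",round(w@v,1),cv2.minAreaRect(G))
    big(cv2.cvtColor(g,cv2.COLOR_GRAY2BGR),int(cc[0]*4),int(cc[1]*4),200,200,3,f"pics/ring_{n}.png")
E
```

```text
[494.6  24.4] along 485.3 lat -98.1
[497.3  17.3] along 486.2 lat -105.7
[609.4  55.1] along 604.3 lat -96.6
[612.5  47.4] along 605.3 lat -104.8
scene 0.076 [516.2  28. ] 45.79903030395508 along 507.3 lat -99.9 ((517.134765625, 24.88176155090332), (91.38550567626953, 58.48652267456055), 17.2896671295166)
scene 0.064 [522.8  33.4] 46.62317657470703 along 515.0 lat -96.3 ((523.7543334960938, 30.265457153320312), (93.02999877929688, 59.538944244384766), 17.2896671295166)
top 0.076 [509.1  32.2] 30.962352752685547 along 501.4 lat -94.1 ((508.75152587890625, 30.213356018066406), (53.696388244628906, 56.8293342590332), 79.12740325927734)
top 0.064 [510.8  31.8] 31.283889770507812 along 502.9 lat -94.9 ((510.43896484375, 29.759384155273438), (54.25404357910156, 57.4195556640625), 79.1274185180664)
```

View pics/ring_top.png

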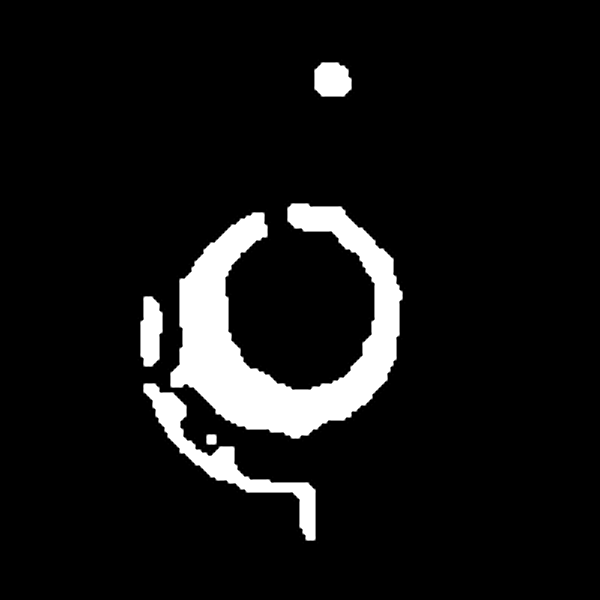

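View pics/ring_scene.png

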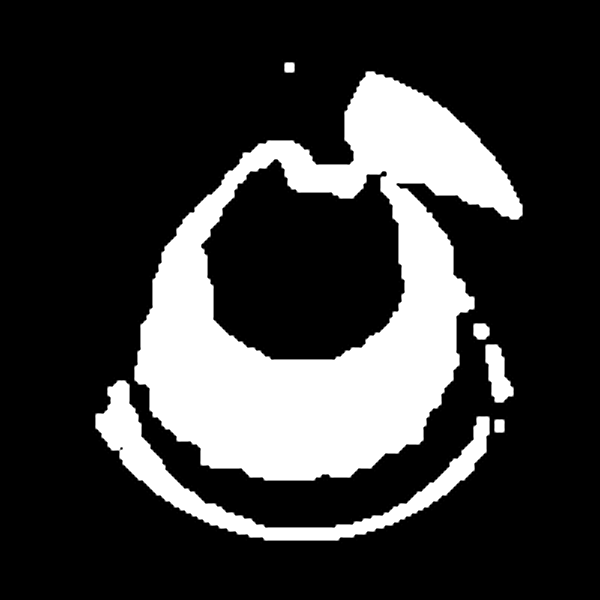

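```bash
python3 - <<'E'
from h import *
u=np.array([np.cos(np.radians(14.25)),np.sin(np.radians(14.25))]);v=np.array([-u[1],u[0]])
w=onz("top",(332.2,244.7),.074)[:2]*1000;print(w,w@u,w@v)
# scene: ring side left/right and bottom: bottom of ring (z~.052 front edge), crop left 137 right 458 
f=lambda x,y:(304.5-25+x/12,234-25+y/12)
for p,z in(((290,141),.076),((300,480),.052)):
    w=onz("scene",f(*p),z)[:2]*1000;print(p,w,w@u,w@v)
p=u*500.5-v*-0+v*(-100.2);print("axis",p)
delta((p[0]/1000,p[1]/1000,.2),-30.75)
E
```

```text
[507.06774064  28.34074912] 498.4418962656978 -97.34766409536388
(290, 141) [536.29306842  46.54879011] 531.2499565426145 -86.89377863593472
(300, 480) [490.68668755   9.6426643 ] 477.9622781285552 -111.43817569159283
axis [509.76463027  26.08278601]
t 10.4833 pos [0.5506 0.0363 0.2222] yang -75.78 tilt [ 0.e+00 -2.e-04 -1.e+00] F [-0.6 -0.1 -0.1] M [0.01 0.02 0.03] w 0.992 q [ 0.39  0.36 -0.63  1.79  0.24  1.07 -1.65]
shift tool mm now [-42.1  -0.2  22.2] rz -45.03
after turn -29.6 -29.9 22.2
```

Request:
send_rows --pt "0 0 -6.5 0 0 0 85" --pt "0 0 -6.5 0 0 0 85" --pt "0 0 -6.5 0 0 0 85" --pt "0 0 -6.5 0 0 0 85" --pt "0 0 -6.5 0 0 0 85" --pt "0 0 -6.5 0 0 0 85" --pt "0 0 -6 -15 -15 0 85" --pt "0 0 0 -14.6 -14.9 0 85"

```text
time: 11.15
ee_pos: [0.5084, 0.029, 0.2205]
ee_rot: [[0.504, 0.863, -0.003], [0.863, -0.504, 0.002], [0.0, -0.003, -1.0]]
force: [-0.3, 0.2, 0.1]
gripper_width: 0.998
```

Request:
send_rows --pt "0 0 0 0 0 20 85" --pt "0 0 0 0 0 25 85" --pt "0 0 0 0 0 25 85" --pt "0 0 0 0 0 15 85" --pt "0 0 0 0 0 5 85" --pt "0 0 0 0 0 0 85" --pt "0 0 0 0 0 0 85"

```text
time: 11.73
ee_pos: [0.5094, 0.0288, 0.1325]
ee_rot: [[0.511, 0.86, -0.001], [0.86, -0.511, 0.001], [0.0, -0.001, -1.0]]
force: [0.5, 0.2, 1.5]
gripper_width: 0.993
```

```bash
python3 - <<'E'
from h import *
delta((.5098,.0261,.0525),-30.75)
S=r.read_camera("scene")
cv2.imwrite("pics/scene9.png",S)
big(S,305,210,120,100,6,"pics/z9.png")
E
```

```text
t 11.7333 pos [0.5094 0.0288 0.1325] yang -30.74 tilt [-7.e-04  5.e-04 -1.e+00] F [0.5 0.2 1.5] M [-0.    0.01 -0.  ] w 0.993 q [ 0.5   0.44 -0.75  1.97  0.38  0.88 -0.99]
shift tool mm now [-2.1  1.8 80. ] rz 0.01
after turn -2.1 1.7 80.0
```

View pics/z9.png

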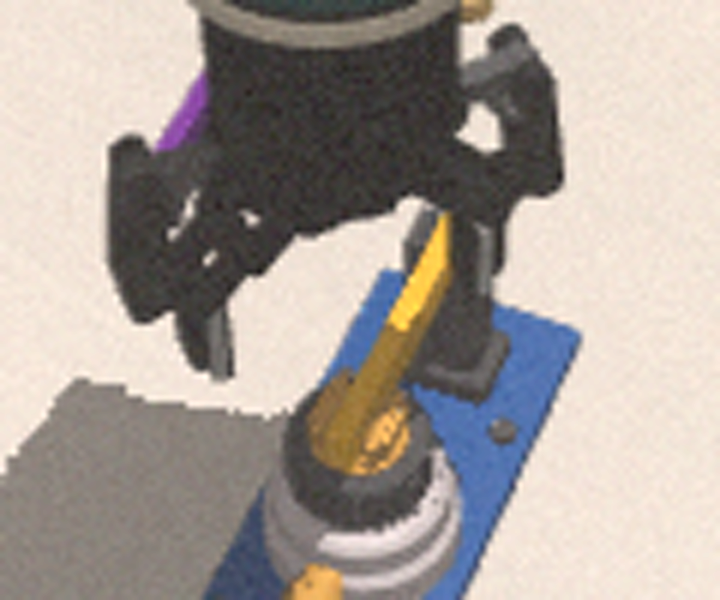

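Request:
send_rows --pt "0 0 0 -2.1 1.8 10 85" --pt "0 0 0 0 0 20 85" --pt "0 0 0 0 0 20 85" --pt "0 0 0 0 0 15 85" --pt "0 0 0 0 0 10 85" --pt "0 0 0 0 0 5 85" --pt "0 0 0 0 0 0 75" --pt "0 0 0 0 0 0 65" --force 20

```text
time: 12.45
ee_pos: [0.5103, 0.0259, 0.053]
ee_rot: [[0.511, 0.859, 0.001], [0.859, -0.511, 0.0], [0.0, 0.0, -1.0]]
force: [0.4, -0.6, -0.1]
gripper_width: 0.771
```

```bash
python3 - <<'E'
from h import *
delta((.5098,.0261,.0525),-30.75)
S=r.read_camera("scene")
cv2.imwrite("pics/scene10.png",S)
big(S,305,220,120,100,6,"pics/z10.png")
E
```

```text
t 12.45 pos [0.5103 0.0259 0.053 ] yang -30.76 tilt [ 5.e-04  1.e-04 -1.e+00] F [ 0.4 -0.6 -0.1] M [-0.01  0.03 -0.02] w 0.771 q [ 0.42  0.56 -0.66  2.01  0.51  0.74 -1.08]
shift tool mm now [-0.  -0.6  0.5] rz -0.01
after turn -0.0 -0.6 0.5
```

View pics/z10.png

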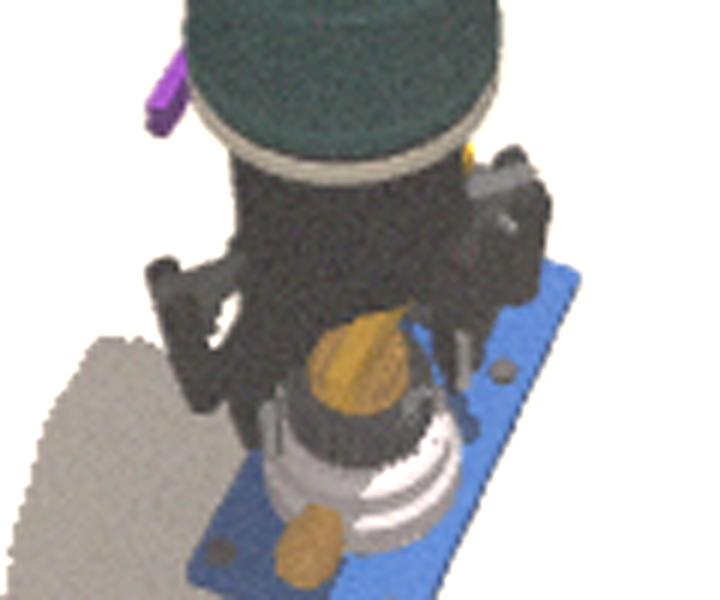

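Both pads stand either side of the ring, at (272,430) and (465,360) in the crop. Next I'll close gently and watch the side force.

Request:
send_rows --pt "0 0 0 0 0 0 58" --pt "0 0 0 0 0 0 54" --pt "0 0 0 0 0 0 50" --pt "0 0 0 0 0 0 50" --pt "0 0 0 0 0 0 50" --force 20

```text
time: 12.92
ee_pos: [0.5115, 0.0252, 0.0536]
ee_rot: [[0.512, 0.859, 0.003], [0.859, -0.512, -0.001], [0.001, 0.003, -1.0]]
force: [3.8, -3.9, 8.7]
gripper_width: 0.611
```

```bash
python3 - <<'E'
from h import *
delta((.5098,.0261,.0525),-30.75)
s=r.state();print("tool F",s["ee_rot"].T@s["force"],s["ee_rot"].T@s["moment"])
E
```

```text
t 12.9167 pos [0.5115 0.0252 0.0536] yang -30.8 tilt [ 3.e-03 -6.e-04 -1.e+00] F [ 3.8 -3.9  8.7] M [-0.82 -0.83  0.02] w 0.611 q [ 0.42  0.56 -0.66  2.01  0.51  0.74 -1.08]
shift tool mm now [-0.1 -1.9  1.1] rz -0.05
after turn -0.1 -1.9 1.1
tool F [-1.42492288  5.30163936 -8.72599758] [-1.13653254 -0.27780774 -0.01746147]
```

Request:
send_rows --pt "0 0 0 0 1.3 -0.3 50" --pt "0 0 0 0 0 0 48" --pt "0 0 0 0 0 0 45" --pt "0 0 0 0 0 0 45" --force 60

```text
time: 13.25
ee_pos: [0.5117, 0.0251, 0.0538]
ee_rot: [[0.512, 0.859, 0.001], [0.859, -0.512, -0.0], [0.0, 0.001, -1.0]]
force: [-4.1, -1.5, 15.8]
gripper_width: 0.598
```

```bash
python3 - <<'E'
from h import *
delta((.5098,.0261,.0525),-30.75)
s=r.state();print("tool F",s["ee_rot"].T@s["force"],s["ee_rot"].T@s["moment"])
E
```

```text
t 13.25 pos [0.5117 0.0251 0.0538] yang -30.77 tilt [ 1.4e-03 -4.0e-04 -1.0e+00] F [-4.1 -1.5 15.8] M [-0.17  0.77 -0.06] w 0.598 q [ 0.42  0.56 -0.66  2.01  0.51  0.74 -1.08]
shift tool mm now [-0.1 -2.1  1.3] rz -0.02
after turn -0.1 -2.1 1.3
tool F [ -3.37254896  -2.76839558 -15.8465147 ] [ 0.57536372 -0.54524547  0.06353377]
```

Request:
send_rows --pt "0 0 0 0 0 -0.7 45" --pt "0 0 0 0 0 0 45" --pt "0 0 1 0 0 0 45" --pt "0 0 2 0 0 0 45" --pt "0 0 2 0 0 0 45" --pt "0 0 2 0 0 0 45" --pt "0 0 0 0 0 0 45" --force 100

```text
time: 13.83
ee_pos: [0.5114, 0.0253, 0.0542]
ee_rot: [[0.614, 0.789, 0.001], [0.789, -0.614, -0.0], [0.0, 0.001, -1.0]]
force: [-3.4, 0.4, 12.0]
gripper_width: 0.587
```

```bash
cat > st.py <<'E'
from h import *
delta((.5117,.0251,.0538),-30.75)
s=r.state();print("tool F",(s["ee_rot"].T@s["force"]).round(2),"M",(s["ee_rot"].T@s["moment"]).round(3),"jt7",s["joint_torque"][6].round(3))
E
python3 st.py
```

```text
t 13.8333 pos [0.5114 0.0253 0.0542] yang -37.88 tilt [ 9.e-04 -3.e-04 -1.e+00] F [-3.4  0.4 12. ] M [0.03 0.6  0.05] w 0.587 q [ 0.4   0.55 -0.63  2.01  0.48  0.73 -1.19]
shift tool mm now [0.  0.3 0.4] rz -7.13
after turn -0.0 0.3 0.4
tool F [ -1.76  -2.92 -12.04] M [ 0.492 -0.347 -0.053] jt7 -1.08
```

Request:
send_rows --pt "0 0 2 0 0 -0.3 45" --pt "0 0 2 0 0 0 45" --pt "0 0 2 0 0 0 45"

```text
time: 14.08
ee_pos: [0.5112, 0.0254, 0.0543]
ee_rot: [[0.692, 0.721, 0.001], [0.721, -0.692, 0.0], [0.0, 0.0, -1.0]]
force: [-3.2, 1.1, 7.0]
gripper_width: 0.587
```

```bash
python3 st.py
```

```text
t 14.0833 pos [0.5112 0.0254 0.0543] yang -43.82 tilt [ 5.e-04  1.e-04 -1.e+00] F [-3.2  1.1  7. ] M [0.15 0.54 0.28] w 0.587 q [ 0.38  0.55 -0.61  2.01  0.46  0.73 -1.27]
shift tool mm now [0.1 0.5 0.5] rz -13.07
after turn -0.0 0.6 0.5
tool F [-1.43 -3.08 -7.01] M [ 0.498 -0.268 -0.281] jt7 0.879
```

Request:
send_rows --pt "0 0 2 0 0 0 45" --pt "0 0 2 0 0 0 45" --pt "0 0 2 0 0 0 45" --pt "0 0 2 0 0 0 45" --pt "0 0 2 0 0 0 45" --pt "0 0 2 0 0 0 45"

```text
time: 14.58
ee_pos: [0.5109, 0.0257, 0.0543]
ee_rot: [[0.827, 0.562, -0.0], [0.562, -0.827, 0.0], [0.0, -0.0, -1.0]]
force: [-5.4, 3.7, 9.2]
gripper_width: 0.59
```

```bash
python3 st.py
```

```text
t 14.5833 pos [0.5109 0.0257 0.0543] yang -55.8 tilt [-0.e+00  3.e-04 -1.e+00] F [-5.4  3.7  9.2] M [0.56 1.01 0.31] w 0.59 q [ 0.34  0.53 -0.56  2.01  0.42  0.71 -1.45]
shift tool mm now [0.3 1.  0.5] rz -25.05
after turn -0.1 1.0 0.5
tool F [-2.34 -6.09 -9.23] M [ 1.029 -0.525 -0.309] jt7 0.844
```

Request:
send_rows --pt "0 0 0.9 0 -0.4 0 45" --pt "0 0 0.9 0 0 0 45" --pt "0 0 0.9 0 0 0 45"

```text
time: 14.83
ee_pos: [0.5108, 0.0259, 0.0543]
ee_rot: [[0.852, 0.523, 0.0], [0.523, -0.852, 0.0], [0.0, 0.0, -1.0]]
force: [-4.3, 1.9, 8.0]
gripper_width: 0.587
```

```bash
python3 st.py
```

```text
t 14.8333 pos [0.5108 0.0259 0.0543] yang -58.46 tilt [ 2.e-04  1.e-04 -1.e+00] F [-4.3  1.9  8. ] M [0.27 0.75 0.29] w 0.587 q [ 0.34  0.53 -0.55  2.01  0.41  0.71 -1.49]
shift tool mm now [0.4 1.1 0.5] rz -27.71
after turn -0.2 1.1 0.5
tool F [-2.66 -3.91 -8.04] M [ 0.626 -0.495 -0.29 ] jt7 0.19
```

Request:
send_rows --pt "0 0 0.9 0 -0.3 0 45" --pt "0 0 0.9 0 0 0 45" --pt "0 0 0.9 0 0 0 45"

```text
time: 15.08
ee_pos: [0.5107, 0.026, 0.0543]
ee_rot: [[0.876, 0.482, 0.0], [0.482, -0.876, 0.0], [0.0, 0.0, -1.0]]
force: [-4.2, 1.3, 8.2]
gripper_width: 0.59
```

```bash
python3 st.py
```

```text
t 15.0833 pos [0.5107 0.026  0.0543] yang -61.17 tilt [ 3.e-04  0.e+00 -1.e+00] F [-4.2  1.3  8.2] M [0.08 0.64 0.34] w 0.59 q [ 0.33  0.53 -0.54  2.01  0.41  0.71 -1.53]
shift tool mm now [0.4 1.2 0.5] rz -30.42
after turn -0.3 1.3 0.5
tool F [-3.01 -3.17 -8.24] M [ 0.383 -0.523 -0.337] jt7 0.209
```

Request:
send_rows --pt "0 0 0.9 0 -0.3 0 45" --pt "0 0 0.9 0 0 0 45" --pt "0 0 0.9 0 0 0 45"

```text
time: 15.33
ee_pos: [0.5107, 0.0261, 0.0543]
ee_rot: [[0.898, 0.44, 0.0], [0.44, -0.898, -0.0], [0.0, 0.0, -1.0]]
force: [-2.5, 0.3, 7.5]
gripper_width: 0.588
```

```bash
python3 st.py
```

```text
t 15.3333 pos [0.5107 0.0261 0.0543] yang -63.88 tilt [ 4.e-04 -1.e-04 -1.e+00] F [-2.5  0.3  7.5] M [-0.07  0.54  0.32] w 0.588 q [ 0.32  0.52 -0.52  2.01  0.4   0.71 -1.57]
shift tool mm now [0.5 1.4 0.5] rz -33.13
after turn -0.3 1.4 0.5
tool F [-2.13 -1.43 -7.52] M [ 0.174 -0.515 -0.321] jt7 0.212
```

Request:
send_rows --pt "0 0 0.9 0 0 0 45" --pt "0 0 0.9 0 0 0 45" --pt "0 0 0.9 0 0 0 45"

```text
time: 15.58
ee_pos: [0.5106, 0.0262, 0.0543]
ee_rot: [[0.918, 0.398, 0.0], [0.398, -0.918, -0.0], [0.0, 0.0, -1.0]]
force: [-3.2, 0.5, 8.2]
gripper_width: 0.588
```

```bash
python3 st.py
```

```text
t 15.5833 pos [0.5106 0.0262 0.0543] yang -66.57 tilt [ 4.e-04 -0.e+00 -1.e+00] F [-3.2  0.5  8.2] M [0.05 0.58 0.33] w 0.588 q [ 0.31  0.52 -0.51  2.01  0.39  0.7  -1.61]
shift tool mm now [0.5 1.4 0.5] rz -35.82
after turn -0.4 1.5 0.5
tool F [-2.77 -1.77 -8.18] M [ 0.276 -0.509 -0.33 ] jt7 0.215
```

Request:
send_rows --pt "0 0 0.9 0 0 0 45" --pt "0 0 0.9 0 0 0 45" --pt "0 0 0.9 0 0 0 45"

```text
time: 15.83
ee_pos: [0.5106, 0.0263, 0.0543]
ee_rot: [[0.935, 0.354, 0.0], [0.354, -0.935, 0.0], [0.0, 0.0, -1.0]]
force: [-3.0, 1.4, 8.6]
gripper_width: 0.584
```

```bash
python3 st.py
```

```text
t 15.8333 pos [0.5106 0.0263 0.0543] yang -69.26 tilt [ 3.e-04  1.e-04 -1.e+00] F [-3.   1.4  8.6] M [0.16 0.68 0.29] w 0.584 q [ 0.3   0.52 -0.5   2.01  0.38  0.7  -1.65]
shift tool mm now [0.6 1.5 0.5] rz -38.51
after turn -0.5 1.6 0.5
tool F [-2.28 -2.35 -8.64] M [ 0.391 -0.585 -0.292] jt7 0.214
```

Request:
send_rows --pt "0 0 0.9 0 0 0 45" --pt "0 0 0.9 0 0 0 45" --pt "0 0 0.9 0 0 0 45"

```text
time: 16.08
ee_pos: [0.5106, 0.0264, 0.0543]
ee_rot: [[0.951, 0.31, 0.0], [0.31, -0.951, 0.0], [0.0, -0.0, -1.0]]
force: [-4.4, 2.3, 7.7]
gripper_width: 0.592
```

```bash
python3 st.py
```

```text
t 16.0833 pos [0.5106 0.0264 0.0543] yang -71.96 tilt [ 3.e-04  2.e-04 -1.e+00] F [-4.4  2.3  7.7] M [0.25 0.75 0.3 ] w 0.592 q [ 0.29  0.52 -0.49  2.01  0.37  0.7  -1.69]
shift tool mm now [0.7 1.6 0.5] rz -41.21
after turn -0.5 1.6 0.5
tool F [-3.44 -3.56 -7.74] M [ 0.47  -0.633 -0.295] jt7 0.213
```

Request:
send_rows --pt "0 0 0.9 0 -0.2 0 45" --pt "0 0 0.9 0 0 0 45" --pt "0 0 0.9 0 0 0 45"

```text
time: 16.33
ee_pos: [0.5105, 0.0265, 0.0543]
ee_rot: [[0.964, 0.265, 0.0], [0.265, -0.964, 0.0], [0.0, -0.0, -1.0]]
force: [-3.9, 2.8, 7.7]
gripper_width: 0.587
```

```bash
python3 st.py
```

```text
t 16.3333 pos [0.5105 0.0265 0.0543] yang -74.66 tilt [ 3.e-04  1.e-04 -1.e+00] F [-3.9  2.8  7.7] M [0.2  0.75 0.29] w 0.587 q [ 0.28  0.51 -0.48  2.01  0.36  0.7  -1.73]
shift tool mm now [0.8 1.7 0.5] rz -43.91
after turn -0.6 1.7 0.5
tool F [-3.03 -3.77 -7.69] M [ 0.388 -0.669 -0.295] jt7 0.211
```

Request:
send_rows --pt "0 0 0.9 0 -0.2 0 45" --pt "0 0 0.9 0 0 0 45" --pt "0 0 0.9 0 0 0 45"

```text
time: 16.58
ee_pos: [0.5105, 0.0266, 0.0543]
ee_rot: [[0.976, 0.219, 0.0], [0.219, -0.976, 0.0], [0.0, -0.0, -1.0]]
force: [-2.6, 1.3, 8.0]
gripper_width: 0.586
```

```bash
python3 st.py
```

```text
t 16.5833 pos [0.5105 0.0266 0.0543] yang -77.37 tilt [ 3.e-04  1.e-04 -1.e+00] F [-2.6  1.3  8. ] M [0.14 0.67 0.34] w 0.586 q [ 0.27  0.51 -0.47  2.01  0.35  0.69 -1.77]
shift tool mm now [0.9 1.8 0.5] rz -46.62
after turn -0.7 1.9 0.5
tool F [-2.26 -1.82 -7.96] M [ 0.278 -0.622 -0.34 ] jt7 0.212
```

Request:
send_rows --pt "0 0 0.9 0 0 0 45" --pt "0 0 0.9 0 0 0 45" --pt "0 0 0.9 0 0 0 45"

```text
time: 16.83
ee_pos: [0.5104, 0.0268, 0.0543]
ee_rot: [[0.985, 0.173, 0.0], [0.173, -0.985, 0.0], [0.0, -0.0, -1.0]]
force: [-3.5, 2.6, 9.1]
gripper_width: 0.587
```

```bash
python3 st.py
```

```text
t 16.8333 pos [0.5104 0.0268 0.0543] yang -80.06 tilt [ 3.e-04  2.e-04 -1.e+00] F [-3.5  2.6  9.1] M [0.17 0.69 0.31] w 0.587 q [ 0.26  0.51 -0.46  2.01  0.34  0.69 -1.81]
shift tool mm now [1.  1.9 0.5] rz -49.31
after turn -0.8 1.9 0.5
tool F [-3.04 -3.2  -9.09] M [ 0.284 -0.653 -0.307] jt7 0.214
```

Request:
send_rows --pt "0 0 0.9 0 -0.1 0 45" --pt "0 0 0.9 0 0 0 45" --pt "0 0 0.9 0 0 0 45"

```text
time: 17.08
ee_pos: [0.5104, 0.0269, 0.0543]
ee_rot: [[0.992, 0.126, 0.0], [0.126, -0.992, 0.0], [0.0, -0.0, -1.0]]
force: [-3.6, 2.2, 8.1]
gripper_width: 0.583
```

```bash
python3 st.py
```

```text
t 17.0833 pos [0.5104 0.0269 0.0543] yang -82.76 tilt [ 3.e-04  2.e-04 -1.e+00] F [-3.6  2.2  8.1] M [0.23 0.7  0.31] w 0.583 q [ 0.25  0.51 -0.45  2.01  0.33  0.69 -1.85]
shift tool mm now [1.  1.9 0.5] rz -52.01
after turn -0.9 2.0 0.5
tool F [-3.31 -2.69 -8.14] M [ 0.316 -0.663 -0.305] jt7 0.213
```

Request:
send_rows --pt "0 0 0.9 0 0 0 45" --pt "0 0 0.9 0 0 0 45" --pt "0 0 0.9 0 0 0 45"

```text
time: 17.33
ee_pos: [0.5104, 0.027, 0.0543]
ee_rot: [[0.997, 0.079, 0.0], [0.079, -0.997, 0.0], [0.0, -0.0, -1.0]]
force: [-3.8, 3.2, 7.7]
gripper_width: 0.59
```

```bash
python3 st.py
```

```text
t 17.3333 pos [0.5104 0.027  0.0543] yang -85.46 tilt [ 3.e-04  3.e-04 -1.e+00] F [-3.8  3.2  7.7] M [0.31 0.77 0.32] w 0.59 q [ 0.24  0.51 -0.43  2.01  0.33  0.69 -1.89]
shift tool mm now [1.1 2.  0.5] rz -54.71
after turn -1.0 2.0 0.5
tool F [-3.52 -3.45 -7.68] M [ 0.372 -0.744 -0.324] jt7 0.213
```

Request:
send_rows --pt "0 0 0.9 0 -0.2 0 45" --pt "0 0 0.9 0 0 0 45" --pt "0 0 0.9 0 0 0 45"

```text
time: 17.58
ee_pos: [0.5104, 0.0271, 0.0543]
ee_rot: [[0.999, 0.032, 0.0], [0.032, -0.999, 0.0], [0.0, -0.0, -1.0]]
force: [-3.7, 1.2, 8.5]
gripper_width: 0.585
```

```bash
python3 st.py
```

```text
t 17.5833 pos [0.5104 0.0271 0.0543] yang -88.16 tilt [ 3.e-04  2.e-04 -1.e+00] F [-3.7  1.2  8.5] M [0.29 0.67 0.31] w 0.585 q [ 0.23  0.5  -0.42  2.01  0.32  0.69 -1.93]
shift tool mm now [1.2 2.  0.5] rz -57.41
after turn -1.1 2.1 0.5
tool F [-3.69 -1.35 -8.5 ] M [ 0.313 -0.656 -0.308] jt7 0.212
```

Request:
send_rows --pt "0 0 0.9 0 0 0 45" --pt "0 0 0.9 0 0 0 45" --pt "0 0 0.9 0 0 0 45"

```text
time: 17.83
ee_pos: [0.5104, 0.0272, 0.0543]
ee_rot: [[1.0, -0.015, 0.0], [-0.015, -1.0, 0.0], [0.0, -0.0, -1.0]]
force: [-3.2, 3.5, 7.7]
gripper_width: 0.586
```

```bash
python3 st.py
```

```text
t 17.8333 pos [0.5104 0.0272 0.0543] yang -90.85 tilt [ 3.e-04  3.e-04 -1.e+00] F [-3.2  3.5  7.7] M [0.34 0.63 0.48] w 0.586 q [ 0.23  0.5  -0.41  2.01  0.31  0.68 -1.97]
shift tool mm now [1.3 2.1 0.5] rz -60.1
after turn -1.2 2.2 0.5
tool F [-3.29 -3.48 -7.7 ] M [ 0.332 -0.635 -0.481] jt7 0.017
```

Request:
send_rows --pt "0 0 0.6 0 0 0 45" --pt "0 0 0.4 0 0 0 45"

```text
time: 18.0
ee_pos: [0.5104, 0.0273, 0.0543]
ee_rot: [[0.999, -0.032, 0.0], [-0.032, -0.999, 0.0], [0.0, -0.0, -1.0]]
force: [-3.0, 3.2, 7.9]
gripper_width: 0.587
```

```bash
python3 st.py
```

```text
t 18.0 pos [0.5104 0.0273 0.0543] yang -91.82 tilt [ 3.e-04  3.e-04 -1.e+00] F [-3.   3.2  7.9] M [0.34 0.61 0.66] w 0.587 q [ 0.22  0.5  -0.41  2.01  0.31  0.68 -1.98]
shift tool mm now [1.3 2.1 0.5] rz -61.07
after turn -1.2 2.2 0.5
tool F [-3.1  -3.06 -7.92] M [ 0.317 -0.616 -0.66 ] jt7 -0.567
```

Request:
send_rows --pt "0 0 0.6 0 0 0 45" --pt "0 0 0.4 0 0 0 45"

```text
time: 18.17
ee_pos: [0.5105, 0.0273, 0.0543]
ee_rot: [[0.999, -0.049, 0.001], [-0.049, -0.999, 0.0], [0.0, -0.0, -1.0]]
force: [-2.7, 2.7, 8.4]
gripper_width: 0.585
```

```bash
python3 st.py
```

```text
t 18.1667 pos [0.5105 0.0273 0.0543] yang -92.8 tilt [ 5.e-04  4.e-04 -1.e+00] F [-2.7  2.7  8.4] M [0.39 0.58 0.86] w 0.585 q [ 0.22  0.5  -0.4   2.01  0.3   0.68 -2.  ]
shift tool mm now [1.3 2.2 0.5] rz -62.05
after turn -1.3 2.2 0.5
tool F [-2.83 -2.62 -8.42] M [ 0.358 -0.6   -0.855] jt7 -0.69
```

Request:
send_rows --pt "0 0 0.6 0 0 0 45" --pt "0 0 0.5 0 0 0 45"

```text
time: 18.33
ee_pos: [0.5105, 0.0274, 0.0543]
ee_rot: [[0.998, -0.068, 0.001], [-0.068, -0.998, 0.0], [0.001, -0.0, -1.0]]
force: [-2.7, 2.8, 7.4]
gripper_width: 0.587
```

```bash
python3 st.py
```

```text
t 18.3333 pos [0.5105 0.0274 0.0543] yang -93.88 tilt [ 5.e-04  4.e-04 -1.e+00] F [-2.7  2.8  7.4] M [0.41 0.56 1.04] w 0.587 q [ 0.21  0.5  -0.4   2.01  0.3   0.68 -2.01]
shift tool mm now [1.3 2.2 0.5] rz -63.13
after turn -1.4 2.2 0.5
tool F [-2.89 -2.6  -7.38] M [ 0.372 -0.589 -1.038] jt7 -0.791
```

Request:
send_rows --pt "0 0 0.3 0 0 0 45" --pt "0 0 0 0 0 0 45"

```text
time: 18.5
ee_pos: [0.5105, 0.0274, 0.0543]
ee_rot: [[0.997, -0.073, 0.0], [-0.073, -0.997, 0.0], [0.0, -0.0, -1.0]]
force: [-1.9, 3.8, 6.2]
gripper_width: 0.59
```

```bash
python3 st.py
```

```text
t 18.5 pos [0.5105 0.0274 0.0543] yang -94.17 tilt [ 5.e-04  4.e-04 -1.e+00] F [-1.9  3.8  6.2] M [0.44 0.55 0.88] w 0.59 q [ 0.21  0.5  -0.4   2.01  0.3   0.68 -2.02]
shift tool mm now [1.4 2.2 0.5] rz -63.42
after turn -1.4 2.2 0.5
tool F [-2.18 -3.6  -6.25] M [ 0.404 -0.577 -0.875] jt7 -1.065
```

Request:
send_rows --pt "0 0 0.5 0 0 0 45"

```text
time: 18.58
ee_pos: [0.5105, 0.0274, 0.0543]
ee_rot: [[0.997, -0.081, 0.001], [-0.081, -0.997, 0.0], [0.001, -0.0, -1.0]]
force: [-1.7, 3.8, 6.8]
gripper_width: 0.586
```

```bash
python3 st.py
```

```text
t 18.5833 pos [0.5105 0.0274 0.0543] yang -94.63 tilt [ 6.e-04  4.e-04 -1.e+00] F [-1.7  3.8  6.8] M [0.42 0.48 1.13] w 0.586 q [ 0.21  0.5  -0.4   2.01  0.3   0.68 -2.02]
shift tool mm now [1.3 2.2 0.5] rz -63.88
after turn -1.4 2.2 0.5
tool F [-2.02 -3.67 -6.76] M [ 0.383 -0.518 -1.13 ] jt7 -0.697
```

1.13 N m is within the target. Now releasing and lifting clear.

Request:
send_rows --pt "0 0 0 0 0 0 55" --pt "0 0 0 0 0 0 70" --pt "0 0 0 0 0 0 85" --pt "0 0 0 0 0 0 85" --pt "0 0 0 0 0 0 85"

```text
time: 19.0
ee_pos: [0.5105, 0.0265, 0.0538]
ee_rot: [[0.997, -0.083, 0.0], [-0.083, -0.997, 0.0], [0.0, -0.0, -1.0]]
force: [0.1, -1.0, -0.3]
gripper_width: 0.995
```

Request:
send_rows --pt "0 0 0 0 0 -10 85" --pt "0 0 0 0 0 -30 85" --pt "0 0 0 0 0 -35 85" --pt "0 0 0 0 0 -35 85" --pt "0 0 0 0 0 -35 85" --pt "0 0 0 0 0 -25 85" --pt "0 0 0 0 0 0 85"

```text
time: 19.58
ee_pos: [0.5124, 0.027, 0.2296]
ee_rot: [[0.997, -0.083, 0.007], [-0.083, -0.997, -0.0], [0.007, -0.0, -1.0]]
force: [0.4, -0.1, 0.5]
gripper_width: 0.993
```

Request:
send_rows --pt "0 0 0 0 30 0 85" --pt "0 0 0 0 35 0 85" --pt "0 0 0 0 35 0 85" --pt "0 0 0 0 35 0 85" --pt "0 0 0 0 35 0 85" --pt "0 0 0 0 30 0 85" --pt "0 0 0 0 20 0 85" --pt "0 0 0 0 0 0 85"

```text
time: 20.25
ee_pos: [0.491, -0.197, 0.224]
ee_rot: [[0.996, -0.088, -0.0], [-0.088, -0.996, -0.001], [-0.0, 0.001, -1.0]]
force: [0.1, -1.4, -0.2]
gripper_width: 0.992
```

```bash
python3 st.py; python3 - <<'E'
from h import *
S=r.read_camera("scene");T=r.read_camera("top")
cv2.imwrite("pics/scene11.png",S);cv2.imwrite("pics/top11.png",T)
big(S,310,225,100,80,8,"pics/sc11.png");big(T,325,232,100,80,8,"pics/tc11.png")
E
```

```text
t 20.25 pos [ 0.491 -0.197  0.224] yang -95.07 tilt [-4.e-04 -8.e-04 -1.e+00] F [ 0.1 -1.4 -0.2] M [ 0.05  0.   -0.05] w 0.992 q [ 0.61  0.27 -0.34  1.85  0.11  1.04 -1.43]
shift tool mm now [   1.  -223.2  170. ] rz -64.32
after turn 201.4 -95.8 170.2
tool F [0.24 1.39 0.17] M [ 0.045 -0.007  0.045] jt7 1.423
```

View pics/sc11.png

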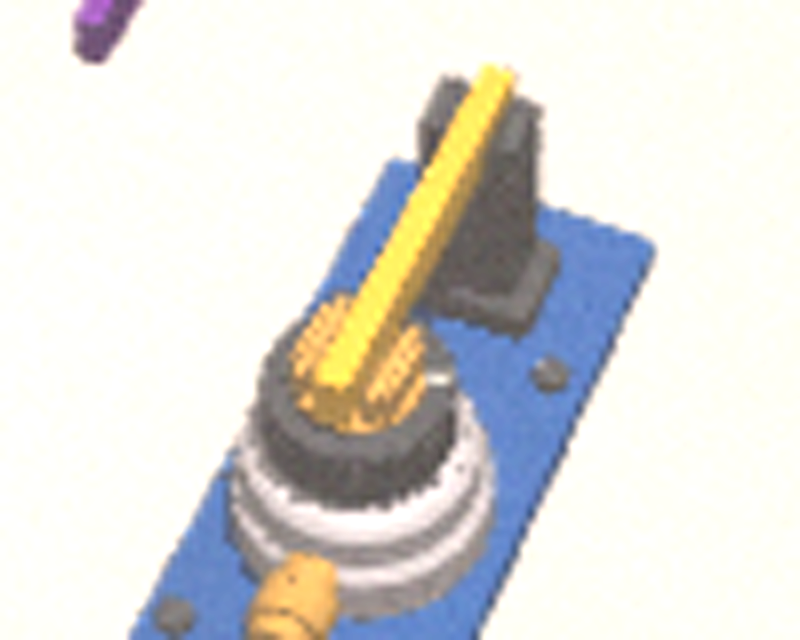

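View pics/tc11.png

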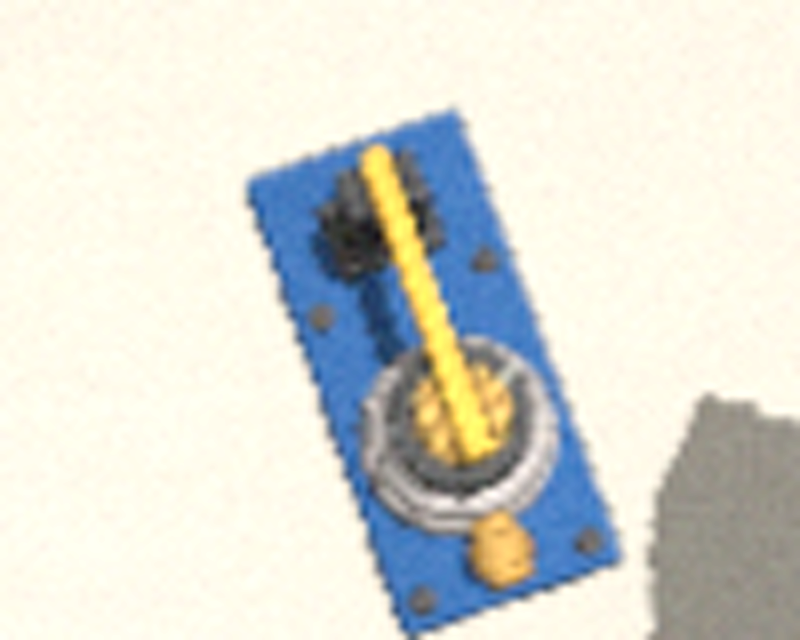

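View pics/scene11.png

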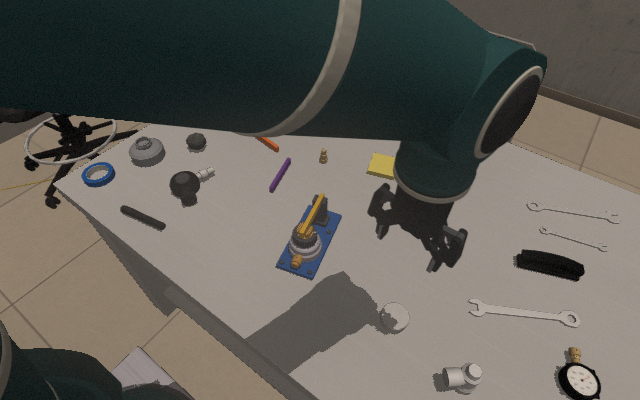

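The white mark has moved clockwise to (440,378) in the scene crop and (510,375) in the top crop, and the key still lies in the slot and fork. I'll check this numerically before handing in.

```bash
python3 - <<'E'
from h import *
u=np.array([np.cos(np.radians(14.25)),np.sin(np.radians(14.25))]);v=np.array([-u[1],u[0]])
f=lambda x,y:(310-50+x/8,225-40+y/8)
g=lambda x,y:(325-50+x/8,232-40+y/8)
for n,P in(("scene",[f(315,381),f(352,388),f(482,68),f(516,75)]),("top",[g(462,458),g(497,447),g(362,153),g(388,145)])):
    W=[onz(n,p,.098)[:2]*1000 for p in P];a=(W[0]+W[1])/2;b=(W[2]+W[3])/2;d=b-a
    print(n,"len",np.linalg.norm(d),"ang",np.degrees(np.arctan2(d[1],d[0])),"centre along/lat",(a+b)/2@u,(a+b)/2@v)
p,e=tri(f(500,72),g(375,150));print("far end",p.round(4),e)
p,e=tri(f(333,384),g(480,452));print("near end",p.round(4),e)
for n,p,c in(("scene",f(440,378),(511.5,27)),("top",g(510,375),(507,28.3))):
    w=onz(n,p,.076)[:2]*1000-c;print("mark",n,np.linalg.norm(w),np.degrees(np.arctan2(w[1],w[0]))-14.25)
E
```

```text
scene len 117.5143752677842 ang 14.299775597308388 centre along/lat 543.8969395899622 -102.99848877173518
top len 117.64380549043649 ang 13.190904976529815 centre along/lat 541.1715959675253 -100.29184618549614
far end [0.607  0.0484 0.0995] 0.003260562442288184
near end [0.4938 0.021  0.098 ] 0.0043731435147111326
mark scene 24.331219344762765 -66.89469191498019
mark top 25.669191975909307 -68.19252523391518
```

Both key ends triangulate to a height of 98–99.5 mm (98 expected), and the key lies along the fixture's x. The mark turned by an amount that fits the wrist's 64°. Handing in.

```bash
python3 -c "
from station import r
print(r.job_done(), r.state()['time'])"
```

```text
the job is handed in; nothing more can be done
the job is handed in; nothing more can be done
```

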